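Step a spacer along a row of mosaic panels

ROBOT

A 6-joint arm with a two-finger parallel gripper is mounted at the origin on the work surface. World frame = base frame: x ahead of the robot, y to its left, z up, the work surface at z = 0. Lengths are in m, angles in degrees, forces in N, time in s.
With the tool pointing down it reaches from about 0.4 to 0.825 m from the base axis. Payload 7 kg.
Tool frame: the origin (TCP) lies on the front face of the gripper's body, between the roots of the fingers; the fingertips stand 66 mm ahead of it and the grasp point (between the pads) lies 47 mm ahead of it (ctrl.grasp_offset is the z of the grasp point in the tool frame, in m); z points along the fingers, y is the direction in which the jaws open and shut (so a half turn about z gives the same grasp; the last joint's range is limited). The gripper opens to 88 mm and grips with 3 to 60 N. Pads are 19 mm wide; open, the fingers measure 130 mm over their backs; the gripper's body (78 mm by 193 mm) begins 47 mm behind the grasp point.
Start: joints at [16.507, 20.546, 0.682, 0, -70.136, -16.507], TCP at [0.675, -0, 0.292] pointing down, gripper open.
Joint ranges: [-176.03, 176.03], [-82.01, 121.73], [-58.28, 71.71], [-173.87, 95.51], [-174.79, -0.11], [-173.66, 173.66]. Speed limits (degrees/s): [136.94, 136.94, 172.46, 180, 180, 180].

INTERFACE

Orientations are given as [roll, pitch, yaw] about the fixed x, y, z axes, in that order (R = Rz(yaw) Ry(pitch) Rx(roll)).
In Python, from plant import ctrl gives the robot as it stands.
- The arm moves only by the shell command python3 -m creep 'ROWS'. ROWS is JSON, a list of rows, each a list of 7 numbers: the turn, a rotation vector about the tool's x, y, z in rad, then the shift along the tool's x, y, z in m, then the opening, from 0 (shut) to 1 (fully open). In form: [[wx, wy, wz, dx, dy, dz, grip], ...]. A call has 1 to 12 rows; each row is the pose to reach, as a shift and turn from the pose commanded when the call began, along the tool's axes at that moment; what a row does not reach only later rows make up. A row lasts 1/12 s, in which the tool goes at most 41.7 mm and 7.16 degrees, less where a joint would pass 70% of its speed; a pose out of reach is approached as far as the arm can. A call with a gripper value outside its range is refused whole. The fingers move at their own pace and stop on an object; the grip force is fixed at half the most. Time passes only in rows, so rows that repeat a pose let the fingers close. It gives the time, the measured TCP pose, the force and the opening at its end, in the units of the state.
- ctrl.get_obs(): the state, without advancing time (a new reading comes with each control period).
- ctrl.snapshot(name): name is "scene" or "side" or "wrist"; returns the picture (400x640x3 uint8, blue, green, red); there is no depth.
- ctrl.camera_model(name): a dict with "K" (3x3 intrinsics, pixels), "rvec" (rotation vector, rad) and "tvec" (3), from world to camera coordinates, as OpenCV has them. Camera axes: x right, y down, z forward; pixel columns grow to the right and rows downward; lengths in m; the calibration is good to about 2 mm. A picture is of the moment at which its call begins: read the wrist's pose just before it. camera_model takes no time and is no camera call; for the wrist camera it gives the pose at the moment of the call.
- ctrl.close_job(): hands the job in, once; it reports no verdict.
The state is a dict: "clock": time; "joint_pos": joint angles; "qvel": joint speeds; "tau": joint torques, N m; "tool_pos": TCP position; "orientation": TCP orientation; "force": force on the tool from outside, world axes, zero at the start; "moment": the same for the moment, N m; "opening": finger opening in m.
Only numpy, scipy, OpenCV 4.12 (cv2) and the standard library are available. Lean on these libraries where they do the work, as an engineer would, in place of code of your own. Each camera call takes 0.05 s, during which the arm holds its last target.

TASK

Set the joints between the mosaic panels on the setting board with the red spacer block: stand the spacer on the board in the joint next to the clipped-down panel, slide the nearest loose panel against it until the spacer is snug on both sides, then step the spacer on to the next joint and slide the last panel up in the same way. Stop pushing as soon as it is snug, so that a joint already set does not close up; slide the panels, never lift or tip them. Finish with both joints as wide as the spacer, the spacer standing upright in the black tool tray again, and everything else left where it was.

Things in the scene. Friction and masses are not known exactly. Their poses are not given: they have to be found in the camera images.
- board: Fixed plywood setting board, 122 (x) x 420 (y) x 15 mm thick, lying on the table; its position and yaw vary. Origin: centre of its underside. The row of panels runs along its y axis. Two aluminium rails 14 mm wide and 10 mm high above the board stand along its long edges; the channel between them is 94 mm wide (board x from -47 to 47 mm). Both ends of the channel are open.
- fixed_panel: Mosaic panel 90 (x) x 80 (y) x 30 mm, clipped down and immovable, at the +y end of the board; origin: centre of its underside, which is the board's top; axes as the board's. The row goes from it towards -y. Dark steel clips beside it reach 34 mm above the board.
- panel_1: Loose mosaic panel 90 (x) x 80 (y) x 30 mm, stone, about 0.56 kg, next to the fixed panel; lies flat on the board in the channel (2 mm play each side) and slides along it when pushed on its end face, with a friction of roughly 2 to 8 N (about twice that once panel, spacer and next panel all slide together). Origin: centre of its underside; axes as the board's. At the start the joint to the fixed panel is 30 to 46 mm wide.
- panel_2: The last loose mosaic panel, the same size and weight as panel_1, on its -y side; at the start 50 to 64 mm clear of it. Only friction keeps panel_1 in place when panel_2 is pushed up against spacer and panel_1.
- spacer: Red plastic spacer block, 60 (x) x 16 (y) x 62 mm high, 70 g, standing upright in the tray at the start, in any of its three places. Origin: centre of its underside. Its 16 mm thickness (own y axis) sets the joint; set across the channel it stands 32 mm above the panels. It stands by itself when released upright.
- tray: Fixed black tool tray, 94 (x) x 230 (y) mm, floor 4 mm thick, rim 12 mm high (4 mm walls), on the table between the robot and the board. Origin: centre of its underside. Three block places at tray y = -70, 0 and 70 mm.
- thin_block: Yellow block 60 x 12 x 62 mm standing in the tray; not used, leave it.
- thick_block: Blue block 60 x 22 x 62 mm standing in the tray; not used, leave it.
- jar: White plastic jar, 60 mm wide, 70 mm high, on the table beyond the board; leave it.
- dish: White dish of loose mosaic stones, 90 mm wide, 30 mm high, on the table beyond the board; leave it.
- brush: Brush lying on the table to the left; leave it.
- hammer: Hammer lying on the table to the right; leave it.
- spatula: Spatula lying on the table to the far right; leave it.

How it is judged (in metres and radians):
On the way, in this order (a step that is already met when the one before it is completed fails the run):
1. spacer stands on the board in the first joint, snug between the fixed panel and panel_1 (pressed by both at once, if only for a moment) (contact force between spacer and fixed_panel above 0.3 N and contact force between spacer and panel_1 above 0.3 N and angle between spacer's own z axis and vertical below 0.12 rad and z of spacer in the frame of board below 0.02 m and y of panel_1 in the frame of fixed_panel between -0.098 and -0.094 m), for 0.02 s.
2. spacer stands on the board in the second joint, snug between panel_1 and panel_2 (pressed by both at once, if only for a moment) (contact force between spacer and panel_1 above 0.3 N and contact force between spacer and panel_2 above 0.3 N and angle between spacer's own z axis and vertical below 0.12 rad and z of spacer in the frame of board below 0.02 m and y of panel_2 in the frame of panel_1 between -0.098 and -0.094 m), for 0.02 s.
At the end, for the whole second after the job is handed in: Both joints (fixed panel to panel_1, panel_1 to panel_2) are 16 mm wide within 2 mm, the loose panels lie flat on the board and square to it within 0.03 rad, the spacer stands upright (within 0.12 rad) on the floor of the tray, and all are at rest (y of panel_1 in the frame of fixed_panel between -0.098 and -0.094 m and y of panel_2 in the frame of panel_1 between -0.098 and -0.094 m and angle between the x axis of each of panel_1, panel_2 and the x axis of board, either way round below 0.03 rad and z of panel_1 in the frame of board between 0.01 and 0.019 m and z of panel_2 in the frame of board between 0.01 and 0.019 m and angle between spacer's own z axis and vertical below 0.12 rad and x of spacer in the frame of tray between -0.043 and 0.043 m and y of spacer in the frame of tray between -0.111 and 0.111 m and z of spacer in the frame of tray between 0.002 and 0.008 m and linear speed of each of panel_1, panel_2, spacer below 0.01 m/s); the robot touches nothing.
It fails at once if a loose panel is lifted more than 8 mm or tipped more than 0.15 rad (z of any of panel_1, panel_2 in the frame of board above 0.023 m or angle between any of panel_1, panel_2's own z axis and vertical above 0.15 rad).
It fails at once if another thing is moved more than 30 mm (distance of any of thin_block, thick_block, jar, dish, brush, hammer, spatula from where it was at the start of the episode above 0.03 m).
It also fails if it takes over 72 s, if anything falls off the work surface, if the arm or the gripper's body presses on something with over 40 N, if the wrist force passes 120 N, or if a joint passes its speed limit or range.

## Working session

There is one attempt and no reset: what is moved stays moved. The work goes in short steps, Python scripts to look and compute and a shell command to move; the robot and the scene stay as the last step left them, time stands still between calls to the robot, and variables do not carry over. Pictures are saved under pics/ and viewed, and the job is handed in when it is done.

```bash
ls; mkdir -p pics
python3 - <<'E'
from plant import ctrl
import cv2
print(ctrl.get_obs(), ctrl.grasp_offset)
for n in ("scene","side","wrist"):
    m=ctrl.camera_model(n); print(n,m)
    cv2.imwrite(f"pics/{n}0.png",ctrl.snapshot(n))
E
```

```text
pics
{'clock': 0.0, 'joint_pos': array([ 1.65080825e+01,  2.05909799e+01,  6.33063622e-01, -1.90949233e-02,
       -7.01350481e+01, -1.65073255e+01]), 'qvel': array([-0.08564139,  0.00607811,  0.05806077, -0.06455283, -0.01720123,
        0.06016481]), 'tau': array([-8.00930356e-04, -5.82726967e+01,  2.93058443e+01,  6.99745238e+00,
        6.93249181e-03, -2.06530804e-04]), 'tool_pos': array([ 6.74618958e-01, -9.04993484e-06,  2.91225560e-01]), 'orientation': array([ 1.79905767e+02, -9.20658498e-03, -9.00057385e+01]), 'force': array([-0.45609694, -0.57551281, -0.8309986 ]), 'moment': array([-0.00129323,  0.00079168, -0.04707694]), 'opening': 0.0877172953093891} 0.0468
scene {'K': array([[414.76391355,   0.        , 321.9600374 ],
       [  0.        , 414.76391355, 197.95147304],
       [  0.        ,   0.        ,   1.        ]]), 'rvec': array([ 2.28297347,  0.81417753, -0.32428239]), 'tvec': array([-0.41375378, -0.26916369,  1.41194856])}
side {'K': array([[369.93602705,   0.        , 322.47004425],
       [  0.        , 369.93602705, 203.49487029],
       [  0.        ,   0.        ,   1.        ]]), 'rvec': array([ 2.1452958 , -0.435582  ,  0.19482712]), 'tvec': array([-0.56902909,  0.14292552,  1.0640897 ])}
wrist {'K': array([[293.36253335,   0.        , 323.45409826],
       [  0.        , 293.36253335, 196.56347148],
       [  0.        ,   0.        ,   1.        ]]), 'rvec': array([-2.62912255e-05,  3.10521630e+00,  4.70633983e-01]), 'tvec': array([ 0.67405122, -0.03736431,  0.3913808 ])}
```

View pics/scene0.png

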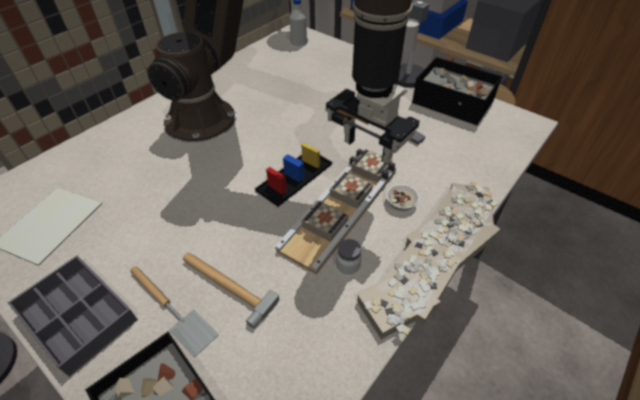

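View pics/side0.png

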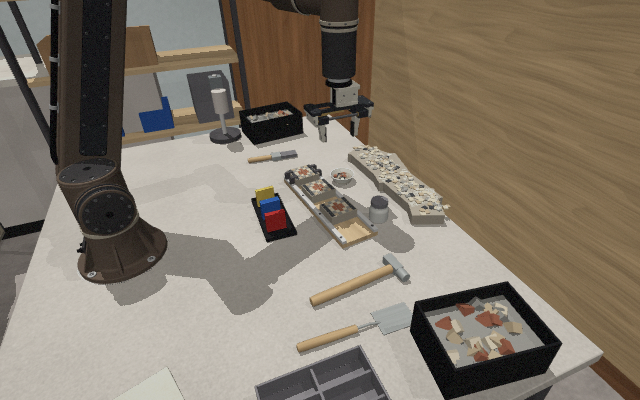

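View pics/wrist0.png

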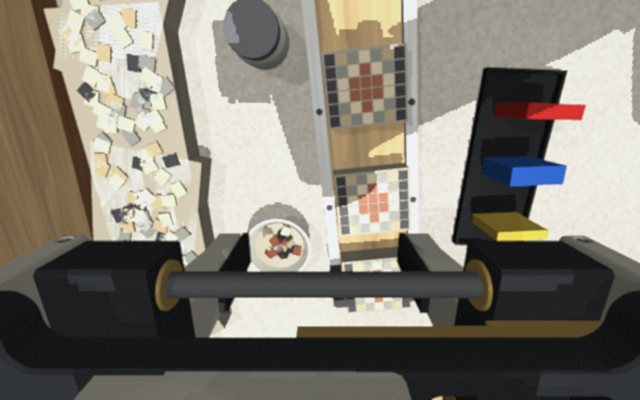

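```bash
cat > h.py <<'E'
import cv2, numpy as np
from plant import ctrl
def cam(n):
    m=ctrl.camera_model(n); R=cv2.Rodrigues(np.array(m["rvec"]))[0]; t=np.array(m["tvec"]).ravel()
    return m["K"],R,t
def cast(c,uv,z):
    K,R,t=c; o=-R.T@t
    uv=np.atleast_2d(np.array(uv,float)); d=(R.T@np.linalg.inv(K)@np.c_[uv,np.ones(len(uv))].T).T
    return o+d*((z-o[2])/d[:,2])[:,None]
def proj(c,P):
    K,R,t=c
    return cv2.projectPoints(np.atleast_2d(np.array(P,float)),cv2.Rodrigues(R)[0],t,K,None)[0].reshape(-1,2)
def snap(n,f):
    c=cam(n); im=ctrl.snapshot(n); cv2.imwrite(f,im); return c,im
def crop(im,x0,y0,x1,y1,s,f):
    cv2.imwrite(f,cv2.resize(im[y0:y1,x0:x1],None,fx=s,fy=s,interpolation=cv2.INTER_CUBIC))
E
python3 - <<'E'
from h import *
im=cv2.imread("pics/wrist0.png")
crop(im,300,20,430,270,2.4,"pics/w0a.png"); crop(im,440,50,620,250,3,"pics/w0b.png")
c=cam("wrist"); K,R,t=c; print(-R.T@t, R)
print(cast(c,[[317,0],[331,235],[409,0],[410,200]],0.025))
E
```

```text
[ 0.6744468  -0.08018588  0.38438965] [[-9.99999753e-01 -1.74024213e-04  6.80709420e-04]
 [ 3.55025651e-05  9.55087321e-01  2.96324496e-01]
 [-7.01704574e-04  2.96324447e-01 -9.55087080e-01]]
[[ 0.68107444 -0.18723008  0.025     ]
 [ 0.6640841   0.08512684  0.025     ]
 [ 0.5833621  -0.18726689  0.025     ]
 [ 0.56274286  0.03595522  0.025     ]]
```

View pics/w0a.png

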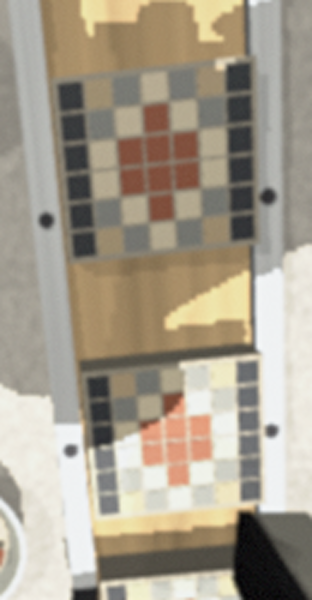

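View pics/w0b.png

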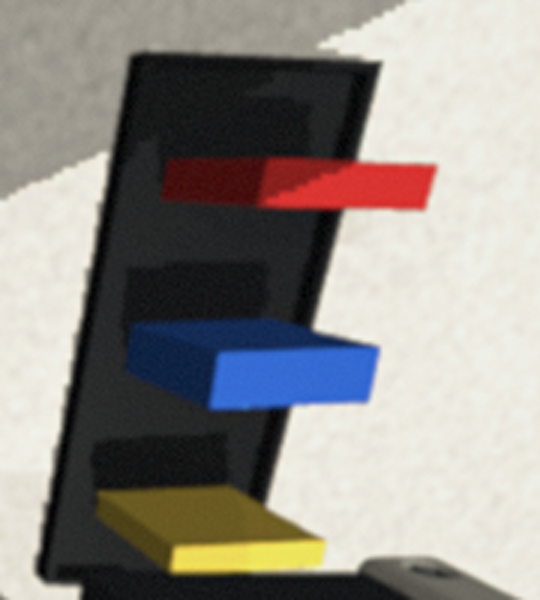

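Run:
```python
from h import *
c=cam("wrist")
def cr(p,s,x0,y0): return [(x/s+x0-.0,y/s+y0) for x,y in p]
print("spacer top",cast(c,cr([(270,158),(437,165),(428,210),(258,203)],3,440,50),.066))
print("tray near -y edge corners",cast(c,cr([(133,55),(380,63)],3,440,50),.012), cast(c,cr([(42,572)],3,440,50),.012))
f=lambda p:cr(p,2.4,300,20)
print("p2 top", cast(c,f([(56,80),(252,60),(256,240),(76,260)]),.045))
print("p1 top", cast(c,f([(85,372),(258,352),(260,498),(97,520)]),.045))
print("fp edge", cast(c,f([(103,583),(235,570)]),.045))
print("screws", cast(c,f([(46,220),(268,197),(70,450),(271,431)]),.025))
```

```text
spacer top [[ 0.46062718 -0.08306615  0.066     ]
 [ 0.40241413 -0.08077287  0.066     ]
 [ 0.40157747 -0.06571196  0.066     ]
 [ 0.46169469 -0.06807486  0.066     ]]
tray near -y edge corners [[ 0.48584944 -0.12182806  0.012     ]
 [ 0.38869672 -0.1189662   0.012     ]] [[0.49210706 0.09975522 0.012     ]]
p2 top [[ 0.67435194 -0.13264318  0.045     ]
 [ 0.58908117 -0.14057882  0.045     ]
 [ 0.58095074 -0.06472908  0.045     ]
 [ 0.66493297 -0.0555978   0.045     ]]
p1 top [[ 0.66003455 -0.00162568  0.045     ]
 [ 0.57549993 -0.01164552  0.045     ]
 [ 0.56787596  0.06568811  0.045     ]
 [ 0.6527305   0.07822988  0.045     ]]
fp edge [[0.6488262  0.11562253 0.045     ]
 [0.57775481 0.1077394  0.045     ]]
screws [[ 0.67924722 -0.07330359  0.025     ]
 [ 0.57131327 -0.08406019  0.025     ]
 [ 0.66676693  0.0461781   0.025     ]
 [ 0.55903749  0.03539185  0.025     ]]
```

```bash
python3 -m creep '[[0,0,0.038,0.074,0.243,0.06,1],[0,0,0.038,0.074,0.243,0.06,1],[0,0,0.038,0.074,0.243,0.06,1],[0,0,0.038,0.074,0.243,0.06,1],[0,0,0.038,0.074,0.243,0.06,1],[0,0,0.038,0.074,0.243,0.06,1],[0,0,0.038,0.074,0.243,0.06,1],[0,0,0.038,0.074,0.243,0.06,1],[0,0,0.038,0.074,0.243,0.06,1],[0,0,0.038,0.074,0.243,0.06,1],[0,0,0.038,0.074,0.243,0.06,1]]'
python3 - <<'E'
from h import *
print(ctrl.get_obs()["tool_pos"],ctrl.get_obs()["orientation"])
c,im=snap("wrist","pics/w1.png")
hsv=cv2.cvtColor(im,cv2.COLOR_BGR2HSV)
m=cv2.inRange(hsv,(0,120,60),(8,255,255))|cv2.inRange(hsv,(172,120,60),(180,255,255))
crop(im,200,100,440,300,3,"pics/w1c.png")
E
```

```text
clock: 1.07
tool_pos: [0.4332, -0.0737, 0.2324]
orientation: [-180.0, 0.0, -92.2]
force: [-0.6, -0.5, -0.0]
opening: 0.0874
[ 0.43322346 -0.07365339  0.23241062] [-1.79966003e+02  1.79620016e-04 -9.21622087e+01]
```

View pics/w1.png

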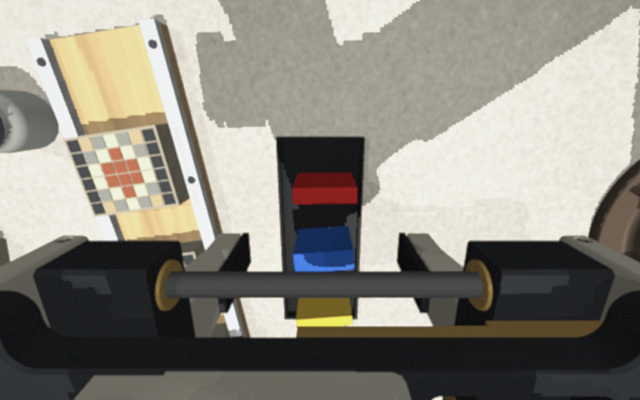

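Run:
```python
from h import *
c=cam("wrist"); K,R,t=c
th=np.radians(-2.2); Rz=np.array([[np.cos(th),-np.sin(th)],[np.sin(th),np.cos(th)]])
for z in(.066,.004):
    print(proj(c,[[*(np.array([.4316,-.0744])+Rz@np.array(p)),z] for p in((.03,-.008),(-.03,-.008),(-.03,.008),(.03,.008))]))
im=cv2.imread("pics/w1.png")
hsv=cv2.cvtColor(im,cv2.COLOR_BGR2HSV)
m=cv2.inRange(hsv,(0,120,40),(8,255,255))|cv2.inRange(hsv,(172,120,40),(180,255,255)); m[:160]=0;m[:,:260]=0
ys,xs=np.where(m); print(xs.min(),xs.max(),ys.min(),ys.max())
crop(im,260,120,380,340,2.7,"pics/w1c.png")
```

```text
[[291.98777463 187.11812045]
 [357.50200143 187.18518178]
 [356.89641605 203.74451929]
 [292.51855751 203.677191  ]]
[[297.70807338 172.38235968]
 [351.39083744 172.43624843]
 [350.98019461 186.25789931]
 [298.0628159  186.20379765]]
292 357 172 204
```

View pics/w1c.png

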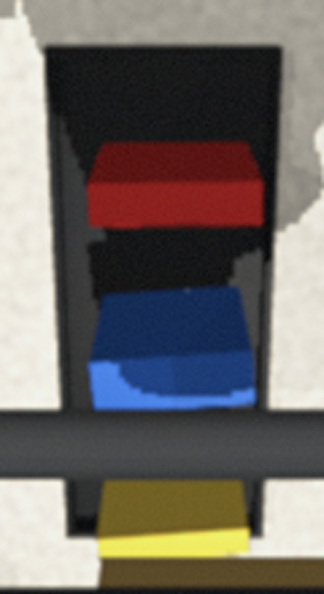

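The spacer top's corners in the picture (292–357, 187–204) match the first measurement, so I go down and grip it.

```bash
python3 -m creep '[[0,0,0,0.0005,0.0015,0.04,1],[0,0,0,0.0005,0.0015,0.08,1],[0,0,0,0.0005,0.0015,0.11,1],[0,0,0,0.0005,0.0015,0.126,1],[0,0,0,0.0005,0.0015,0.126,1],[0,0,0,0.0005,0.0015,0.126,1],[0,0,0,0.0005,0.0015,0.126,0.5],[0,0,0,0.0005,0.0015,0.126,0.5],[0,0,0,0.0005,0.0015,0.126,0.5],[0,0,0,0.0005,0.0015,0.126,0.5],[0,0,0,0.0005,0.0015,0.126,0.5],[0,0,0,0.0005,0.0015,0.126,0.5]]'
```

```text
clock: 2.12
tool_pos: [0.431, -0.0744, 0.107]
orientation: [-179.9, 0.0, -92.2]
force: [-0.7, 0.7, 7.8]
opening: 0.0601
```

```bash
cat >> h.py <<'E'
from scipy.spatial.transform import Rotation as Ro
def delta(p,yaw=None):
    o=ctrl.get_obs(); r=Ro.from_euler("xyz",o["orientation"],degrees=True)
    d=r.inv().apply(np.array(p)-o["tool_pos"])
    w=0 if yaw is None else -np.radians((yaw-o["orientation"][2]+180)%360-180)
    print("force",o["force"].round(2),"wz %.4f d"%w,d.round(4))
E
python3 -m creep '[[0,0,0,0,0,-0.03,0.5],[0,0,0,0,0,-0.07,0.5],[0,0,0,0,0,-0.1,0.5],[0,0,0,0,0,-0.1,0.5],[0,0,0,0,0,-0.1,0.5]]'
python3 - <<'E'
from h import *
delta([.6079-.0004,.0917+.004,.207],-84.1)
E
```

```text
clock: 2.53
tool_pos: [0.4312, -0.0742, 0.208]
orientation: [-179.8, 0.1, -92.2]
force: [-0.1, -0.2, -1.7]
opening: 0.0597
force [-0.09 -0.18 -1.73] wz -0.1410 d [-0.1765 -0.1697  0.002 ]
```

```bash
python3 -m creep '[[0,0,-0.141,-0.1765,-0.17,0,0.5],[0,0,-0.141,-0.1765,-0.17,0,0.5],[0,0,-0.141,-0.1765,-0.17,0,0.5],[0,0,-0.141,-0.1765,-0.17,0,0.5],[0,0,-0.141,-0.1765,-0.17,0,0.5],[0,0,-0.141,-0.1765,-0.17,0,0.5],[0,0,-0.141,-0.1765,-0.17,0,0.5],[0,0,-0.141,-0.1765,-0.17,0,0.5],[0,0,-0.141,-0.1765,-0.17,0,0.5],[0,0,-0.141,-0.1765,-0.17,0,0.5]]'
python3 - <<'E'
from h import *
c,im=snap("wrist","pics/w2.png"); snap("scene","pics/s2.png"); snap("side","pics/d2.png")
crop(cv2.imread("pics/s2.png"),260,120,440,280,4,"pics/s2c.png")
crop(cv2.imread("pics/d2.png"),240,100,420,260,4,"pics/d2c.png")
E
```

```text
clock: 3.37
tool_pos: [0.606, 0.0947, 0.2052]
orientation: [179.9, -0.0, -84.1]
force: [-0.1, -0.0, -0.6]
opening: 0.0599
```

View pics/w2.png

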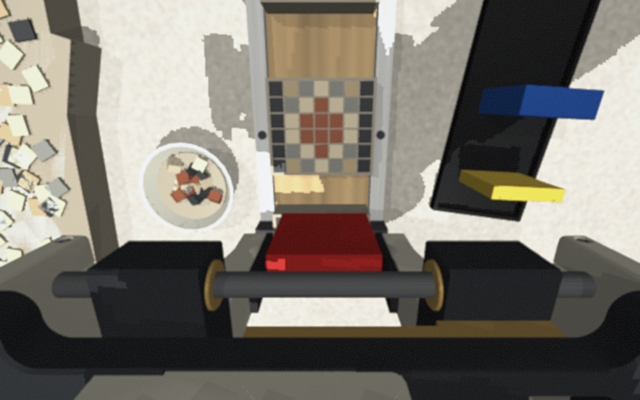

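View pics/s2c.png

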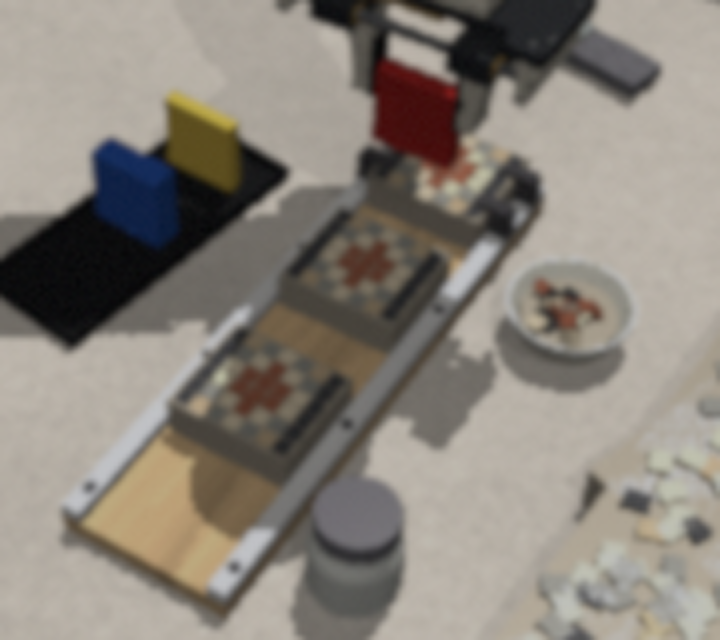

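View pics/d2c.png

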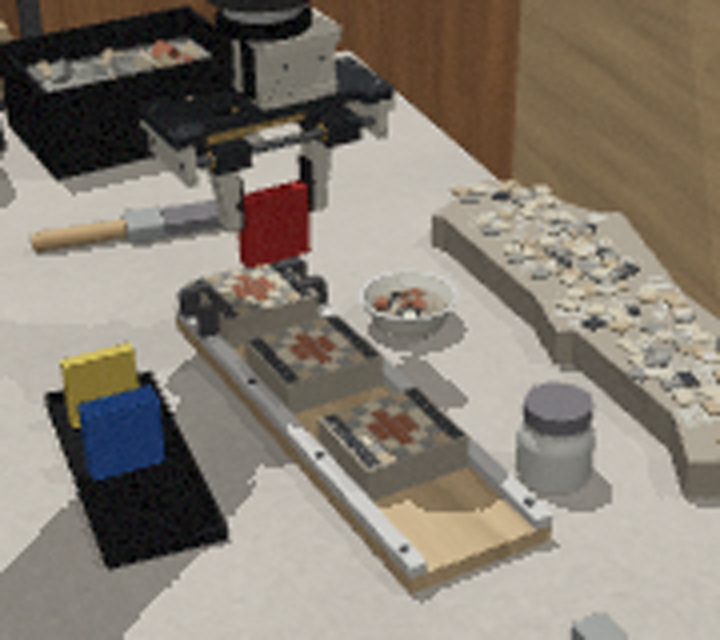

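Run:
```python
from h import *
im=cv2.imread("pics/w2.png"); crop(im,240,60,400,280,2.7,"pics/w2c.png")
c=cam("wrist")
print(cast(c,[(269,79),(373,79),(374,174),(268,174)],.045))
print(cast(c,[(262,206),(376,206)],.045),cast(c,[(262,206),(376,206)],.015))
o=ctrl.get_obs();print(o["tool_pos"])
```

```text
[[ 0.66029996 -0.00085504  0.045     ]
 [ 0.57678212 -0.00944508  0.045     ]
 [ 0.56396677  0.06807269  0.045     ]
 [ 0.6574479   0.07770508  0.045     ]]
[[0.66152316 0.10829331 0.045     ]
 [0.55754749 0.09757207 0.045     ]] [[0.66709097 0.11930542 0.015     ]
 [0.55085005 0.10731948 0.015     ]]
[0.60646601 0.09472579 0.20637502]
```

View pics/w2c.png

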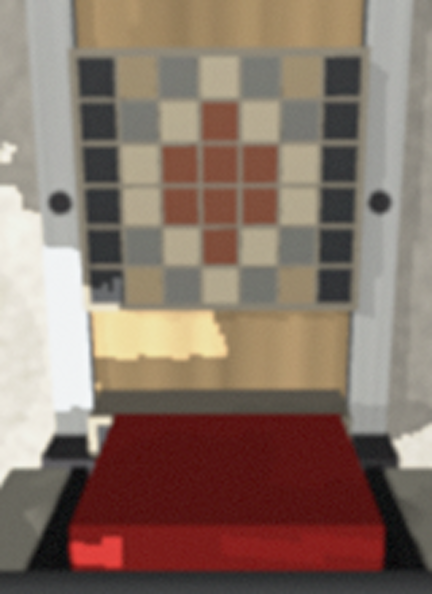

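```bash
python3 -m creep '[[0,0,0,-0.0015,-0.001,0.035,0.5],[0,0,0,-0.0015,-0.001,0.06,0.5],[0,0,0,-0.0015,-0.001,0.075,0.5],[0,0,0,-0.0015,-0.001,0.083,0.5],[0,0,0,-0.0015,-0.001,0.085,0.5],[0,0,0,-0.0015,-0.001,0.085,0.5],[0,0,0,-0.0015,-0.001,0.085,0.5]]'
python3 - <<'E'
from h import *
print(ctrl.get_obs()["tool_pos"],ctrl.get_obs()["force"])
c,im=snap("wrist","pics/w3.png")
im=snap("scene","pics/s3.png")[1];crop(im,320,120,420,200,6,"pics/s3c.png")
E
```

```text
clock: 4.1
tool_pos: [0.6085, 0.0972, 0.1225]
orientation: [-179.9, 0.0, -84.1]
force: [0.0, -0.3, -0.6]
opening: 0.0597
[0.60853255 0.09715467 0.12245306] [ 0.00860916 -0.25220012 -0.62528125]
```

View pics/w3.png

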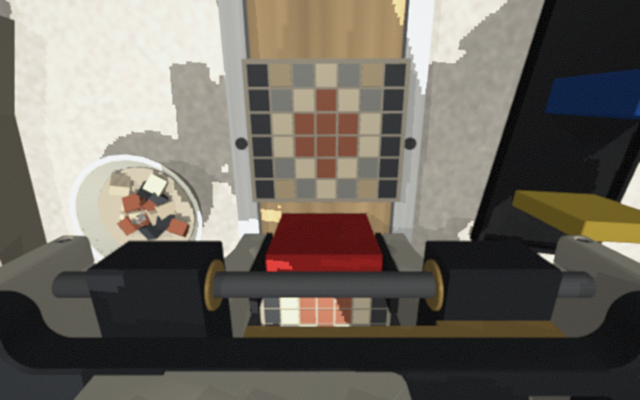

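View pics/s3c.png

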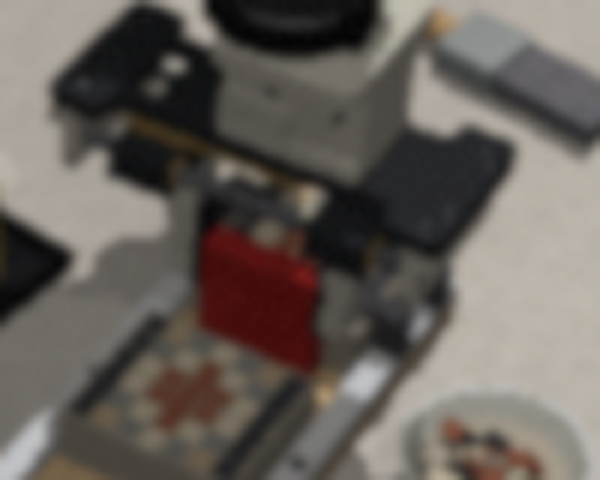

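Going in cleanly: the spacer sits between the panels in the joint, with no contact. I lower the last 4 mm, checking the force, and release.

```bash
python3 -m creep '[[0,0,0,0,0,0.002,0.5],[0,0,0,0,0,0.0035,0.5],[0,0,0,0,0,0.0035,0.5],[0,0,0,0,0,0.0035,0.5]]'; python3 -m creep '[[0,0,0,0,0,0,1],[0,0,0,0,0,0,1],[0,0,0,0,0,0,1],[0,0,0,0,0,0,1],[0,0,0,0,0,0,1]]'
```

```text
clock: 4.53
tool_pos: [0.6081, 0.0972, 0.118]
orientation: [-180.0, 0.0, -84.1]
force: [-1.3, 0.8, 1.9]
opening: 0.0595
clock: 4.95
tool_pos: [0.6078, 0.097, 0.1176]
orientation: [180.0, -0.0, -84.1]
force: [0.0, 0.1, -0.1]
opening: 0.0856
```

```bash
python3 -m creep '[[0,0,0,0,0,-0.03,1],[0,0,0,0,0,-0.07,1],[0,0,0,0,0,-0.095,1],[0,0,0,0,0,-0.095,1]]'
python3 - <<'E'
from h import *
delta([.6206,-.0327,.21])
E
```

```text
clock: 5.28
tool_pos: [0.6106, 0.0978, 0.2192]
orientation: [-179.5, 0.1, -84.0]
force: [0.8, 0.6, 1.1]
opening: 0.0876
force [0.78 0.63 1.09] wz 0.0000 d [0.1309 0.0037 0.0089]
```

```bash
python3 -m creep '[[0,0,0,0.04,0.002,0,0],[0,0,0,0.08,0.002,0,0],[0,0,0,0.12,0.002,0,0],[0,0,0,0.131,0.002,0,0],[0,0,0,0.131,0.002,0,0],[0,0,0,0.131,0.002,0,0],[0,0,0,0.131,0.002,0,0]]'
python3 - <<'E'
from h import *
print(ctrl.get_obs()["tool_pos"])
c,im=snap("wrist","pics/w4.png")
im=snap("scene","pics/s4.png")[1];crop(im,260,120,440,280,4,"pics/s4c.png")
E
```

```text
clock: 5.87
tool_pos: [0.6193, -0.0331, 0.2125]
orientation: [180.0, 0.0, -84.1]
force: [-0.3, 0.8, -0.1]
opening: 0.0463
[ 0.61934918 -0.03305715  0.2125135 ]
```

View pics/w4.png

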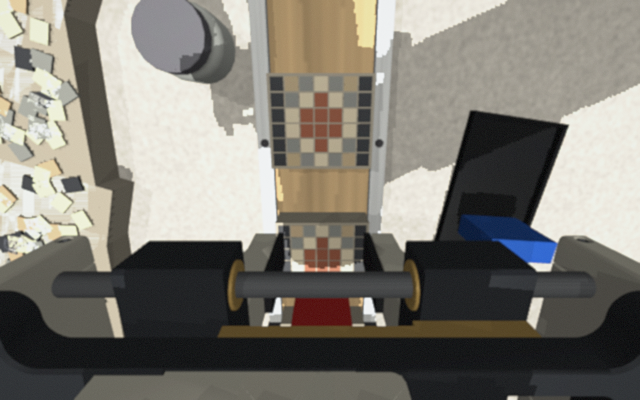

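View pics/s4c.png

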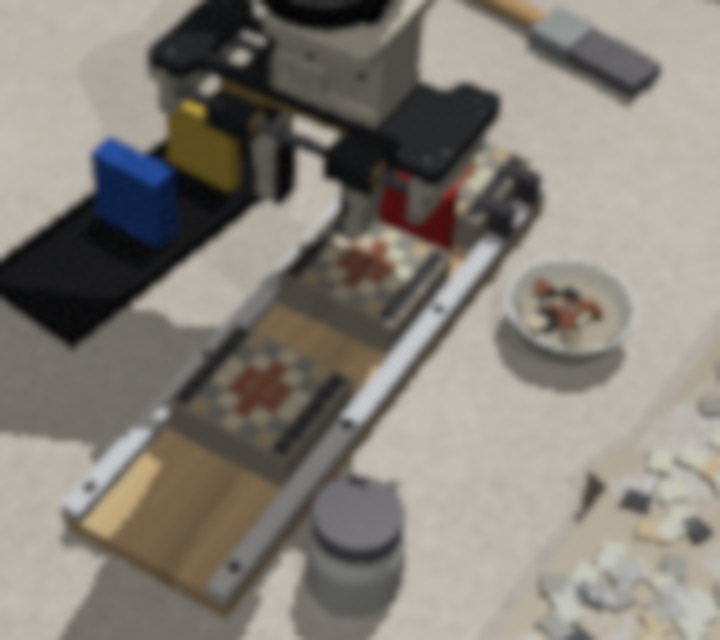

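Run:
```python
from h import *
im=cv2.imread("pics/w4.png"); crop(im,250,60,400,280,2.7,"pics/w4c.png")
c=cam("wrist")
print(cast(c,[(320,75),(320,167),(320,222)],.045),cast(c,[(320,213)],.015))
```

```text
[[ 0.63283899 -0.13576556  0.045     ]
 [ 0.6250862  -0.05919001  0.045     ]
 [ 0.61971045 -0.00609284  0.045     ]] [[ 0.61985698 -0.00404326  0.015     ]]
```

View pics/w4c.png

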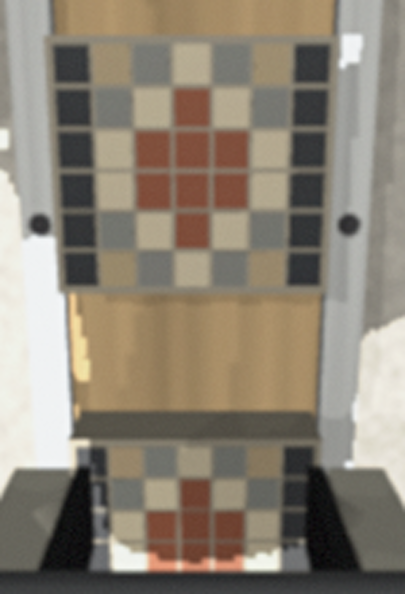

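```bash
python3 -m creep '[[0,0,0,0,-0.001,0,0],[0,0,0,0,-0.001,0,0],[0,0,0,0,-0.001,0.03,0],[0,0,0,0,-0.001,0.06,0],[0,0,0,0,-0.001,0.09,0],[0,0,0,0,-0.001,0.11,0],[0,0,0,0,-0.001,0.122,0],[0,0,0,0,-0.001,0.122,0],[0,0,0,0,-0.001,0.122,0]]'
python3 - <<'E'
from h import *
print(ctrl.get_obs())
c,im=snap("wrist","pics/w5.png")
E
```

```text
clock: 6.72
tool_pos: [0.6206, -0.0331, 0.0908]
orientation: [180.0, -0.0, -84.1]
force: [0.1, -0.6, 0.6]
opening: 0.0002
{'clock': 6.7167, 'joint_pos': array([ 1.49300317e+01,  2.65965491e+01, -1.94216288e+01,  2.59693296e-02,
       -4.40182782e+01, -9.00472630e+00]), 'qvel': array([-0.18203234, -1.69620877,  1.24138795,  0.36959906, -0.33844144,
       -0.01758966]), 'tau': array([-2.81831541e-02, -5.64459300e+01,  2.05248320e+01,  4.86383244e+00,
        1.10075560e-01, -3.25087836e-03]), 'tool_pos': array([ 0.62062537, -0.03311897,  0.09077077]), 'orientation': array([ 1.79966813e+02, -2.35180525e-02, -8.40560071e+01]), 'force': array([ 0.13261093, -0.6033886 ,  0.59292327]), 'moment': array([-0.02047419, -0.05013592,  0.01405809]), 'opening': 0.00022350626832142934}
```

View pics/w5.png

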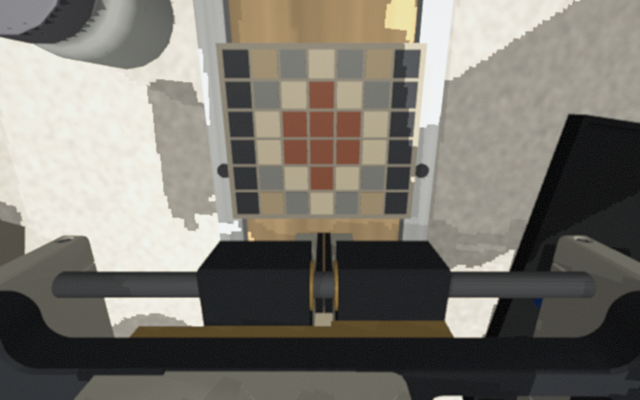

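```bash
python3 -m creep '[[0,0,0,-0.008,0,0,0],[0,0,0,-0.014,0,0,0],[0,0,0,-0.018,0,0,0],[0,0,0,-0.018,0,0,0]]'; python3 -m creep '[[0,0,0,-0.002,0,0,0],[0,0,0,-0.004,0,0,0],[0,0,0,-0.006,0,0,0]]';  python3 -m creep '[[0,0,0,-0.002,0,0,0],[0,0,0,-0.004,0,0,0],[0,0,0,-0.006,0,0,0]]'
```

```text
clock: 7.1
tool_pos: [0.619, -0.0145, 0.0919]
orientation: [-179.9, 0.0, -84.0]
force: [-0.0, -0.5, -0.2]
opening: 0.0002
clock: 7.35
tool_pos: [0.6184, -0.0102, 0.0917]
orientation: [-179.9, -0.1, -84.1]
force: [1.5, -7.9, 4.9]
opening: 0.0007
clock: 7.6
tool_pos: [0.6178, -0.0043, 0.0917]
orientation: [-179.9, -0.1, -84.1]
force: [-0.2, -7.5, 5.2]
opening: 0.0007
```

```bash
python3 -m creep '[[0,0,0,-0.002,0,0,0],[0,0,0,-0.004,0,0,0],[0,0,0,-0.006,0,0,0]]'; python3 -m creep '[[0,0,0,0,0,0,0]]'
python3 - <<'E'
from h import *
im=snap("scene","pics/s6.png")[1];crop(im,300,120,420,220,6,"pics/s6c.png")
im=snap("side","pics/d6.png")[1];crop(im,270,150,370,230,6,"pics/d6c.png")
E
```

```text
clock: 7.85
tool_pos: [0.6172, 0.0016, 0.0917]
orientation: [-179.9, -0.1, -84.1]
force: [0.5, -8.5, 4.5]
opening: 0.0006
clock: 7.93
tool_pos: [0.6171, 0.0019, 0.0917]
orientation: [-179.9, -0.1, -84.1]
force: [0.4, -6.5, 4.8]
opening: 0.0005
```

View pics/s6c.png

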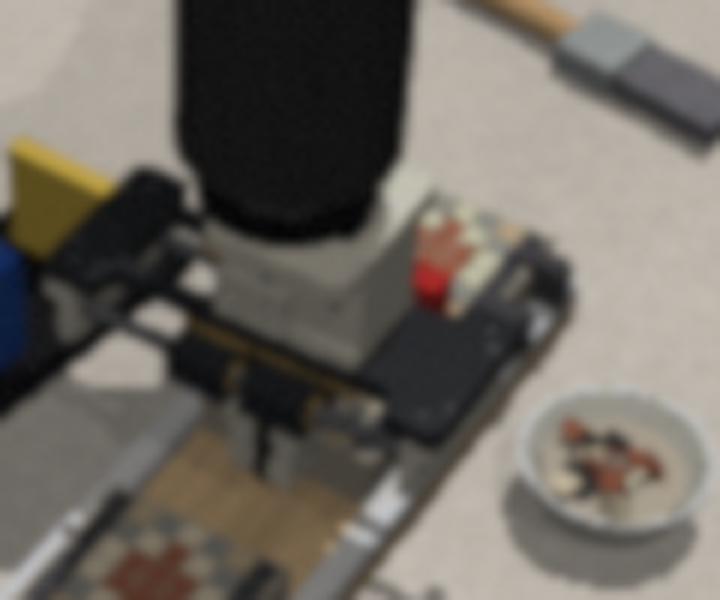

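View pics/d6c.png

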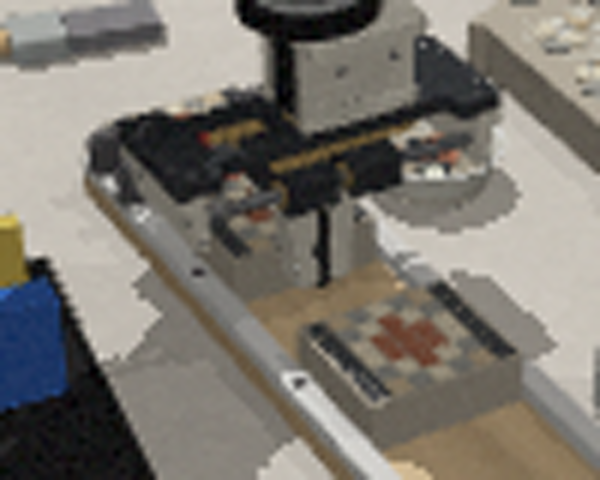

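```bash
python3 -m creep '[[0,0,0,-0.001,0,0,0],[0,0,0,-0.002,0,0,0],[0,0,0,-0.003,0,0,0]]'; python3 -m creep '[[0,0,0,-0.0007,0,0,0]]'; python3 -m creep '[[0,0,0,-0.0007,0,0,0]]';python3 -m creep '[[0,0,0,-0.0007,0,0,0]]'
```

```text
clock: 8.28
tool_pos: [0.6169, 0.0033, 0.0917]
orientation: [-180.0, -0.2, -84.1]
force: [5.6, -20.5, 2.2]
opening: 0.001
clock: 8.37
tool_pos: [0.6169, 0.0034, 0.0916]
orientation: [-180.0, -0.2, -84.1]
force: [5.8, -22.7, 2.0]
opening: 0.0003
clock: 8.45
tool_pos: [0.617, 0.0035, 0.0917]
orientation: [-180.0, -0.2, -84.1]
force: [6.4, -26.6, 2.7]
opening: 0.0004
clock: 8.53
tool_pos: [0.6169, 0.0035, 0.0917]
orientation: [-180.0, -0.3, -84.1]
force: [6.5, -28.9, 1.0]
opening: 0.0008
```

```bash
python3 -m creep '[[0,0,0,0.004,0,0,0],[0,0,0,0.015,0,0,0],[0,0,0,0.02,0,0,0],[0,0,0,0.02,0,-0.03,0],[0,0,0,0.02,0,-0.07,0],[0,0,0,0.02,0,-0.11,0],[0,0,0,0.03,0,-0.13,0],[0,0,0,0.04,0,-0.13,0],[0,0,0,0.05,0,-0.13,0],[0,0,0,0.05,0,-0.13,0]]'
python3 - <<'E'
from h import *
c,im=snap("wrist","pics/w7.png"); crop(im,230,60,430,360,2,"pics/w7c.png")
im=snap("scene","pics/s7.png")[1];crop(im,300,120,420,220,6,"pics/s7c.png")
im=snap("side","pics/d7.png")[1];crop(im,270,150,370,230,6,"pics/d7c.png")
E
```

```text
clock: 9.37
tool_pos: [0.6208, -0.0436, 0.2201]
orientation: [180.0, 0.0, -84.2]
force: [-0.7, 0.5, -0.6]
opening: 0.0006
```

View pics/s7c.png

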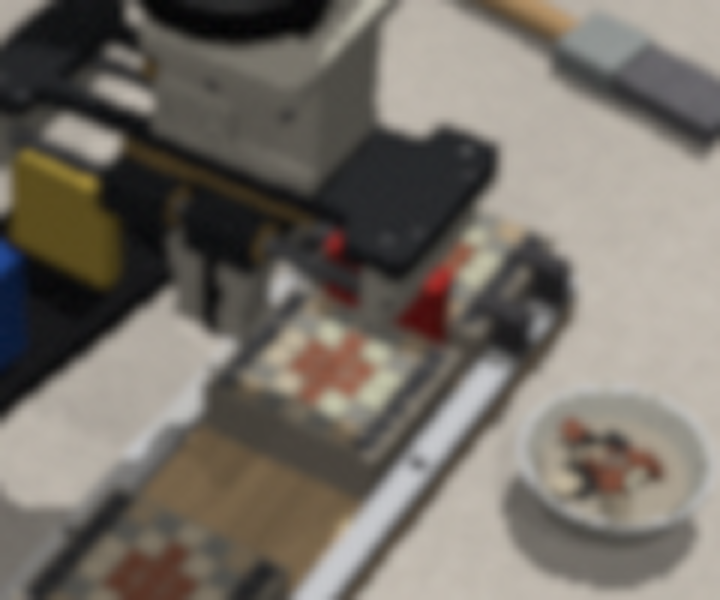

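View pics/w7c.png

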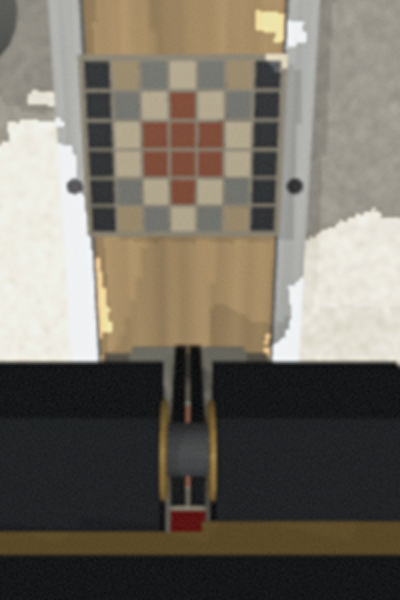

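View pics/d7c.png

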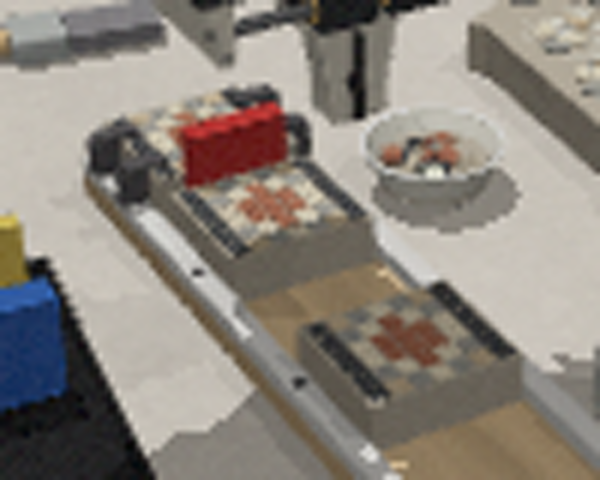

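```bash
python3 -m creep '[[0,0,0,-0.04,0,-0.02,1],[0,0,0,-0.08,0,-0.02,1],[0,0,0,-0.12,0,-0.02,1],[0,0,0,-0.16,0,-0.02,1],[0,0,0,-0.175,0,-0.02,1],[0,0,0,-0.175,0,-0.02,1],[0,0,0,-0.175,0,-0.02,1],[0,0,0,-0.175,0,-0.02,1]]'
python3 - <<'E'
from h import *
print(ctrl.get_obs()["tool_pos"])
c,im=snap("wrist","pics/w8.png"); crop(im,240,90,400,250,3.7,"pics/w8c.png")
E
```

```text
clock: 10.18
tool_pos: [0.603, 0.1317, 0.2399]
orientation: [179.9, -0.0, -84.1]
force: [0.4, -0.3, -0.1]
opening: 0.0481
[0.60299509 0.13167941 0.23987963]
```

View pics/w8c.png

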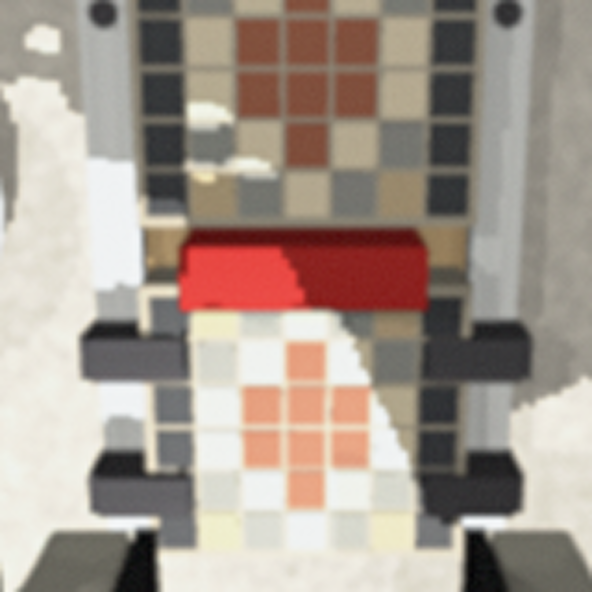

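View pics/w8.png

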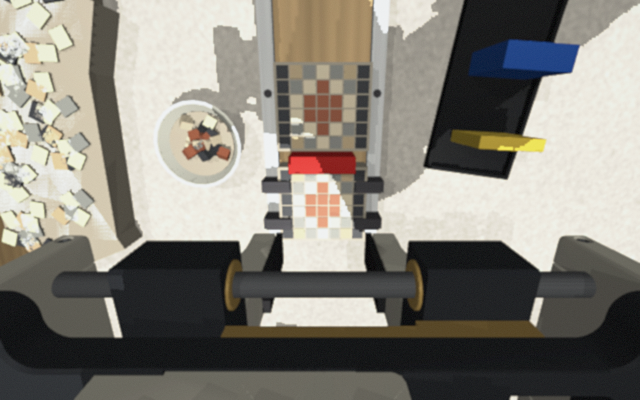

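Run:
```python
from h import *
c=cam("wrist"); u=np.array([-np.sin(np.radians(5.9)),np.cos(np.radians(5.9))])
f=lambda p:[(x/3.7+240,y/3.7+90) for x,y in p]
a=cast(c,f([(165,222),(450,222),(165,287),(450,287),(165,545),(450,545)]),.045)[:,:2]; print(a, a@u)
a=cast(c,f([(183,244),(425,244),(428,309),(182,309)]),.077)[:,:2]; print(a,a@u,a.mean(0))
```

```text
[[0.64453799 0.09662816]
 [0.56947425 0.08889012]
 [0.64342551 0.11408694]
 [0.56701023 0.10621243]
 [0.63858451 0.19006023]
 [0.55628767 0.18159304]] [0.02986261 0.02988155 0.04734326 0.04736538 0.12341173 0.12344889]
[[0.63625376 0.0963664 ]
 [0.57925582 0.09049141]
 [0.57642607 0.10601353]
 [0.63541582 0.11209159]] [0.03045379 0.03046889 0.04619965 0.04618181] [0.60683787 0.10124073]
```

```bash
python3 -m creep '[[0,0,0,0,-0.003,0.035,1],[0,0,0,-0.005,-0.003,0.07,1],[0,0,0,-0.01,-0.003,0.085,1],[0,0,0,-0.01,-0.003,0.085,1],[0,0,0,-0.01,-0.003,0.085,1]]'
python3 - <<'E'
from h import *
print(ctrl.get_obs()["tool_pos"])
c,im=snap("wrist","pics/w9.png"); crop(im,240,90,400,250,4.9,"pics/w9c.png")
E
```

```text
clock: 10.65
tool_pos: [0.6053, 0.1409, 0.1551]
orientation: [179.9, -0.1, -84.1]
force: [-0.3, 0.4, 1.0]
opening: 0.0842
[0.60525145 0.14094952 0.15514042]
```

View pics/w9c.png

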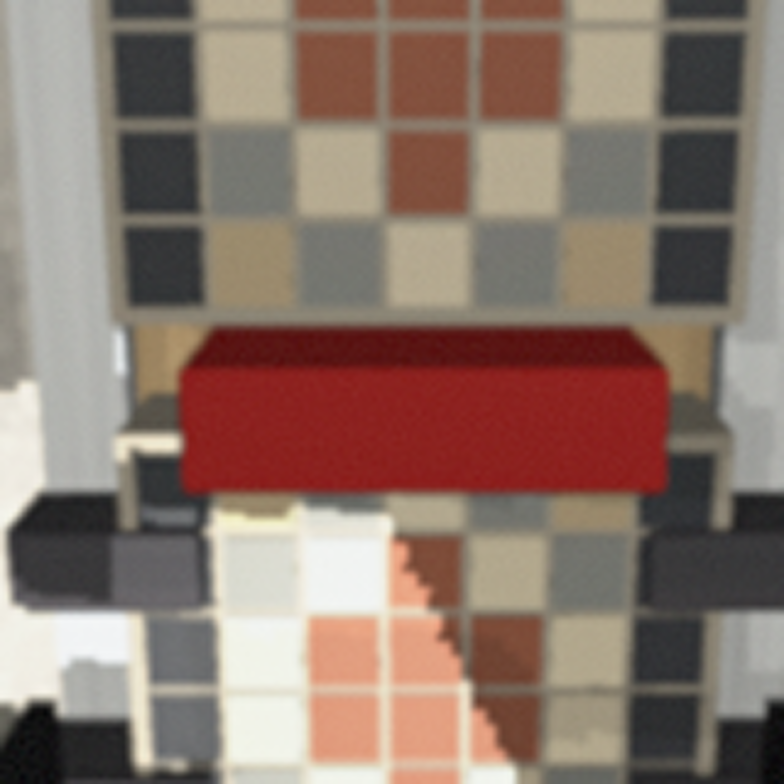

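Run:
```python
from h import *
c=cam("wrist"); u=np.array([-np.sin(np.radians(5.9)),np.cos(np.radians(5.9))])
f=lambda p:[(x/4.9+240,y/4.9+90) for x,y in p]
a=cast(c,f([(165,324),(700,324),(155,432),(700,432)]),.045)[:,:2]; print(a@u)
a=cast(c,f([(188,368),(660,368),(668,492),(182,492)]),.077)[:,:2]; print(a,a@u,a.mean(0))
```

```text
[0.03196261 0.03196783 0.04780553 0.04780366]
[[0.63724573 0.0980758 ]
 [0.58017165 0.09217958]
 [0.57676544 0.10758751]
 [0.63709286 0.11382638]] [0.03205217 0.03205398 0.04773041 0.04773503] [0.60781892 0.10291732]
```

Run:
```python
from h import *
delta([.6074,.102,.155],-84.1);delta([.6074,.102,.121],-84.1)
```

```text
force [ 0.02 -0.21  0.8 ] wz -0.0005 d [0.0393 0.0026 0.0015]
force [ 0.02 -0.21  0.8 ] wz -0.0005 d [0.0393 0.0026 0.0355]
```

```bash
python3 -m creep '[[0,0,0,0.02,0.0025,0,1],[0,0,0,0.039,0.0025,0,1],[0,0,0,0.039,0.0025,0,1],[0,0,0,0.039,0.0025,0,1]]'; python3 -m creep '[[0,0,0,0,0,0.02,1],[0,0,0,0,0,0.034,1],[0,0,0,0,0,0.034,1],[0,0,0,0,0,0.034,1]]'; python3 -m creep '[[0,0,0,0,0,0,0.55],[0,0,0,0,0,0,0.55],[0,0,0,0,0,0,0.55],[0,0,0,0,0,0,0.55],[0,0,0,0,0,0,0.55],[0,0,0,0,0,0,0.55],[0,0,0,0,0,0,0.55]]'
```

```text
clock: 11.03
tool_pos: [0.6078, 0.1021, 0.1578]
orientation: [-179.8, 0.1, -84.2]
force: [-0.4, 1.0, -0.0]
opening: 0.0874
clock: 11.37
tool_pos: [0.607, 0.1032, 0.1222]
orientation: [-180.0, -0.0, -84.1]
force: [0.0, 0.1, 1.0]
opening: 0.0879
clock: 11.95
tool_pos: [0.6072, 0.1033, 0.1223]
orientation: [-179.9, 0.0, -84.1]
force: [0.3, -0.1, 3.8]
opening: 0.0596
```

```bash
python3 -m creep '[[0,0,0,0,0,-0.008,0.5],[0,0,0,0,0,-0.02,0.5],[0,0,0,0,0,-0.035,0.5],[0,0,0,0,0,-0.06,0.5],[0,0,0,0,0,-0.09,0.5],[0,0,0,0,0,-0.09,0.5]]'
python3 - <<'E'
from h import *
print(ctrl.get_obs()["tool_pos"])
c,im=snap("wrist","pics/w10.png"); crop(im,240,60,400,280,2.7,"pics/w10c.png")
E
```

```text
clock: 12.45
tool_pos: [0.6091, 0.1036, 0.218]
orientation: [-179.5, 0.1, -84.0]
force: [-0.0, 0.4, 1.0]
opening: 0.0598
[0.60913545 0.103642   0.21804411]
```

View pics/w10c.png

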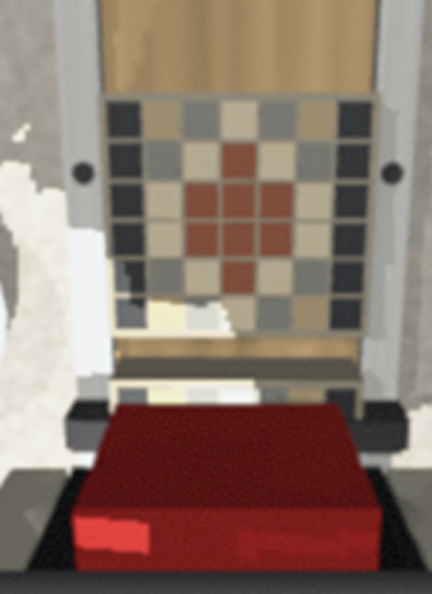

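Run:
```python
from h import *
delta([.6168,.0024,.218],-84.1)
```

```text
force [-0.3   0.41 -0.78] wz 0.0005 d [ 0.1015  0.0019 -0.0027]
```

```bash
python3 -m creep '[[0,0,0,0.04,0.001,0,0.5],[0,0,0,0.08,0.001,0,0.5],[0,0,0,0.1015,0.001,0,0.5],[0,0,0,0.1015,0.001,0,0.5],[0,0,0,0.1015,0.001,0,0.5],[0,0,0,0.1015,0.001,0,0.5]]'
python3 -m creep '[[0,0,0,0,0,0.035,0.5],[0,0,0,0,0,0.06,0.5],[0,0,0,0,0,0.07,0.5],[0,0,0,0,0,0.07,0.5],[0,0,0,0,0,0.07,0.5]]'
python3 - <<'E'
from h import *
print(ctrl.get_obs()["tool_pos"])
c,im=snap("wrist","pics/w11.png")
im=snap("side","pics/d11.png")[1];crop(im,270,150,370,230,6,"pics/d11c.png")
E
```

```text
clock: 13.0
tool_pos: [0.6158, 0.0019, 0.2112]
orientation: [179.9, 0.0, -84.1]
force: [-0.8, 0.2, -0.6]
opening: 0.06
clock: 13.42
tool_pos: [0.6164, 0.0027, 0.1418]
orientation: [180.0, -0.0, -84.0]
force: [0.2, 0.1, -0.0]
opening: 0.0599
[0.61640454 0.00266697 0.14182207]
```

View pics/w11.png

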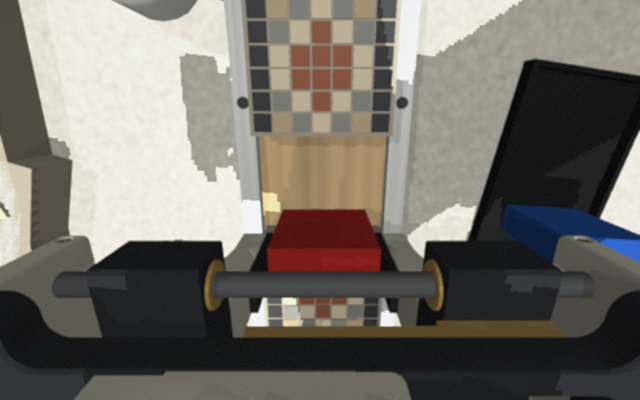

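View pics/d11c.png

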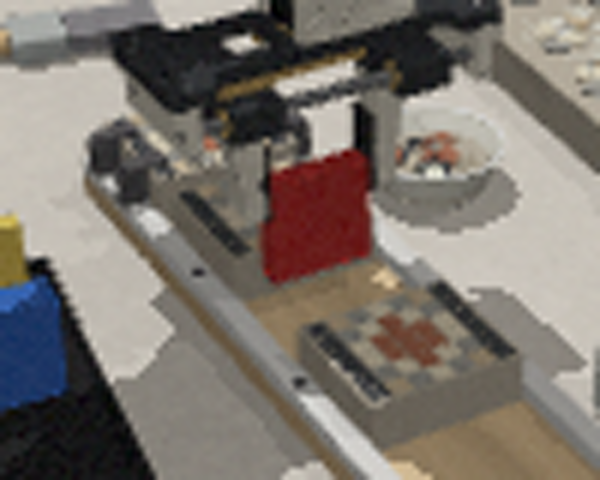

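```bash
python3 -m creep '[[0,0,0,0,0,0.01,0.5],[0,0,0,0,0,0.016,0.5],[0,0,0,0,0,0.0185,0.5],[0,0,0,0,0,0.0185,0.5],[0,0,0,0,0,0.0185,0.5]]'; python3 -m creep '[[0,0,0,0,0,0,1],[0,0,0,0,0,0,1],[0,0,0,0,0,0,1],[0,0,0,0,0,0,1],[0,0,0,0,0,0,1]]'; python3 -m creep '[[0,0,0,0,0,-0.03,1],[0,0,0,0,0,-0.06,1],[0,0,0,0,0,-0.09,1],[0,0,0,0,0,-0.09,0],[0,0,0,0,0,-0.09,0]]'
```

```text
clock: 13.93
tool_pos: [0.6161, 0.0019, 0.123]
orientation: [180.0, -0.0, -84.1]
force: [0.3, -0.2, -0.3]
opening: 0.0597
clock: 14.35
tool_pos: [0.6163, 0.002, 0.1233]
orientation: [-180.0, 0.0, -84.1]
force: [0.2, 0.0, 0.4]
opening: 0.0855
clock: 14.77
tool_pos: [0.6172, 0.0022, 0.2155]
orientation: [-179.7, 0.0, -84.1]
force: [-1.1, -0.5, -0.3]
opening: 0.0792
```

Run:
```python
from h import *
c,im=snap("wrist","pics/w12.png"); crop(im,240,40,400,270,2.6,"pics/w12c.png")
delta([.6345,-.1687,.215],-84.1)
```

```text
force [-0.83 -0.21 -1.43] wz -0.0002 d [ 0.1718 -0.0007 -0.0014]
```

View pics/w12c.png

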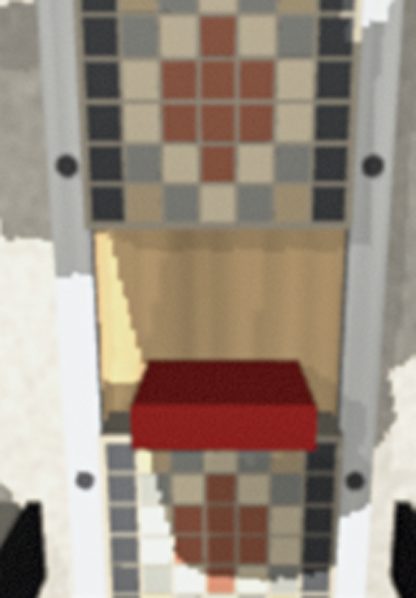

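```bash
python3 - <<'E'
from h import *
c=cam("wrist"); u=np.array([-np.sin(np.radians(5.9)),np.cos(np.radians(5.9))])
f=lambda p:[(x/2.6+240,y/2.6+40) for x,y in p]
print((cast(c,f([(110,227),(330,227),(120,436),(330,436)]),.045)[:,:2])@u)
a=cast(c,f([(137,404),(310,404),(316,449),(133,449)]),.077)[:,:2]; print(a@u,a.mean(0))
E
python3 -m creep '[[0,0,0,0.04,0,0,0],[0,0,0,0.08,0,0,0],[0,0,0,0.12,0,0,0],[0,0,0,0.16,0,0,0],[0,0,0,0.172,0,0,0],[0,0,0,0.172,0,0,0],[0,0,0,0.172,0,0,0],[0,0,0,0.172,0,0,0]]'
python3 - <<'E'
from h import *
delta([.6345,-.1687,.0915],-84.1)
im=snap("wrist","pics/w13.png")[1]
E
```

```text
[-0.1231672  -0.12318438 -0.04901956 -0.04907982]
[-0.07101008 -0.07104811 -0.05595444 -0.05590588] [ 6.14215561e-01 -3.44676897e-04]
clock: 15.48
tool_pos: [0.6334, -0.1687, 0.212]
orientation: [179.9, 0.0, -84.1]
force: [0.2, 0.3, -0.5]
opening: 0.0226
force [ 0.19  0.25 -0.47] wz -0.0002 d [ 0.0002 -0.0013  0.1205]
```

View pics/w13.png

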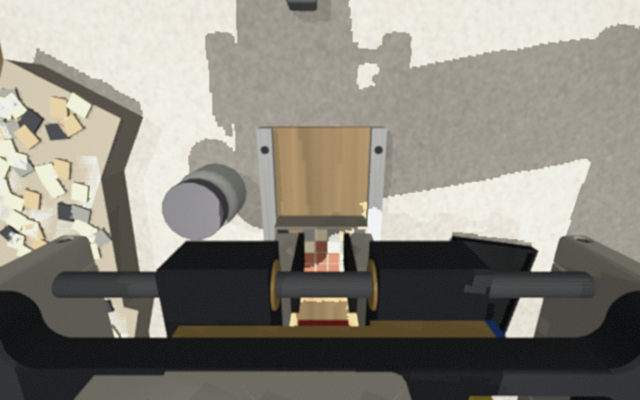

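```bash
python3 -m creep '[[0,0,0,0,-0.001,0.03,0],[0,0,0,0,-0.001,0.06,0],[0,0,0,0,-0.001,0.09,0],[0,0,0,0,-0.001,0.11,0],[0,0,0,0,-0.001,0.1205,0],[0,0,0,0,-0.001,0.1205,0],[0,0,0,0,-0.001,0.1205,0]]'
python3 -m creep '[[0,0,0,-0.006,0,0,0],[0,0,0,-0.012,0,0,0],[0,0,0,-0.016,0,0,0],[0,0,0,-0.016,0,0,0]]'
python3 - <<'E'
from h import *
o=ctrl.get_obs(); u=np.array([-np.sin(np.radians(5.9)),np.cos(np.radians(5.9))])
print(o["tool_pos"]@[*u,0],o["tool_pos"],o["force"],o["opening"])
E
```

```text
clock: 16.12
tool_pos: [0.6353, -0.1683, 0.093]
orientation: [180.0, -0.0, -84.0]
force: [-0.6, -0.7, 0.4]
opening: 0.0003
clock: 16.45
tool_pos: [0.6337, -0.152, 0.0939]
orientation: [-179.9, -0.0, -84.0]
force: [-0.6, 0.4, -0.6]
opening: 0.0008
-0.21629426620333495 [ 0.63369831 -0.15195977  0.09391523] [-0.61239027  0.38375    -0.60424389] 0.000799847033838331
```

```bash
for i in 1 2 3; do :; done; python3 -m creep '[[0,0,0,-0.001,0,0,0],[0,0,0,-0.002,0,0,0]]'; python3 -m creep '[[0,0,0,-0.001,0,0,0],[0,0,0,-0.002,0,0,0]]'; python3 -m creep '[[0,0,0,-0.001,0,0,0],[0,0,0,-0.002,0,0,0]]'; python3 -m creep '[[0,0,0,-0.001,0,0,0],[0,0,0,-0.002,0,0,0]]'
```

```text
clock: 16.62
tool_pos: [0.6332, -0.1509, 0.0931]
orientation: [-180.0, -0.0, -84.1]
force: [-0.2, 0.4, -1.2]
opening: 0.0002
clock: 16.78
tool_pos: [0.6329, -0.1494, 0.0928]
orientation: [-180.0, -0.0, -84.1]
force: [-0.2, -2.9, 0.9]
opening: 0.0005
clock: 16.95
tool_pos: [0.6327, -0.1476, 0.0928]
orientation: [-180.0, -0.0, -84.1]
force: [0.5, -3.8, 1.2]
opening: 0.0005
clock: 17.12
tool_pos: [0.6325, -0.1454, 0.0928]
orientation: [-180.0, -0.0, -84.1]
force: [1.5, -4.8, 1.0]
opening: 0.0007
```

```bash
python3 -m creep '[[0,0,0,-0.002,0,0,0],[0,0,0,-0.005,0,0,0],[0,0,0,-0.009,0,0,0],[0,0,0,-0.013,0,0,0],[0,0,0,-0.017,0,0,0],[0,0,0,-0.021,0,0,0],[0,0,0,-0.025,0,0,0],[0,0,0,-0.029,0,0,0],[0,0,0,-0.033,0,0,0],[0,0,0,-0.036,0,0,0],[0,0,0,-0.038,0,0,0],[0,0,0,-0.038,0,0,0]]'
python3 - <<'E'
from h import *
o=ctrl.get_obs(); u=np.array([-np.sin(np.radians(5.9)),np.cos(np.radians(5.9))])
print(o["tool_pos"]@[*u,0],o["tool_pos"],o["force"],o["opening"])
snap("wrist","pics/w14.png"); im=snap("side","pics/d14.png")[1];crop(im,270,150,400,250,6,"pics/d14c.png")
E
```

```text
clock: 18.12
tool_pos: [0.6285, -0.1066, 0.0927]
orientation: [-180.0, 0.0, -84.1]
force: [0.3, -1.8, 1.4]
opening: 0.0005
-0.17065126650609075 [ 0.62850004 -0.10661089  0.09270275] [ 0.26437095 -1.78063894  1.43293144] 0.00047943905104499583
```

View pics/d14c.png

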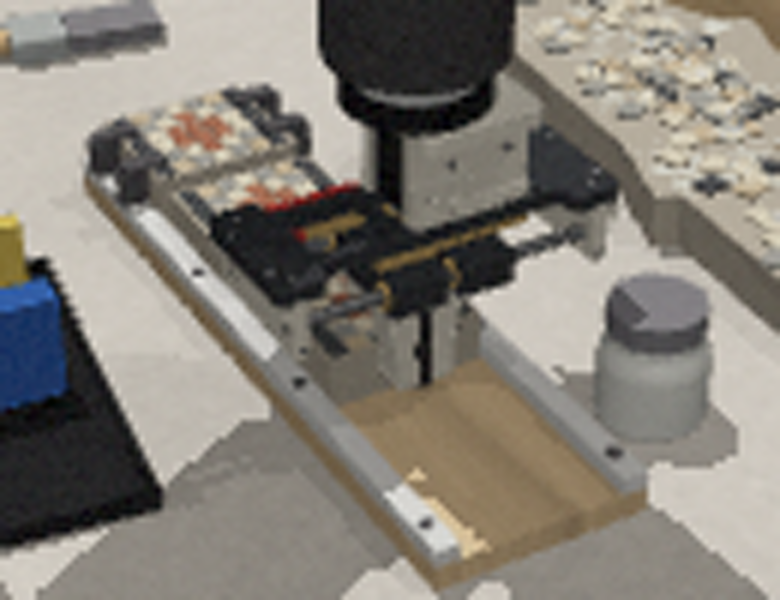

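```bash
python3 -m creep '[[0,0,0,-0.001,0,0,0],[0,0,0,-0.002,0,0,0],[0,0,0,-0.003,0,0,0],[0,0,0,-0.004,0,0,0],[0,0,0,-0.005,0,0,0],[0,0,0,-0.006,0,0,0],[0,0,0,-0.007,0,0,0],[0,0,0,-0.008,0,0,0],[0,0,0,-0.009,0,0,0]]'
python3 -m creep '[[0,0,0,-0.0005,0,0,0],[0,0,0,-0.001,0,0,0]]'
python3 -m creep '[[0,0,0,-0.0005,0,0,0],[0,0,0,-0.001,0,0,0]]'
python3 - <<'E'
from h import *
o=ctrl.get_obs(); u=np.array([-np.sin(np.radians(5.9)),np.cos(np.radians(5.9))])
print(o["tool_pos"]@[*u,0],o["tool_pos"],o["force"],o["opening"])
E
```

```text
clock: 18.97
tool_pos: [0.6274, -0.0982, 0.0925]
orientation: [180.0, 0.0, -84.1]
force: [0.5, -1.9, -2.0]
opening: 0.0004
clock: 19.13
tool_pos: [0.6274, -0.0973, 0.0926]
orientation: [180.0, 0.0, -84.1]
force: [-0.1, -2.9, -2.4]
opening: 0.0006
clock: 19.3
tool_pos: [0.6273, -0.0964, 0.0926]
orientation: [180.0, 0.0, -84.1]
force: [1.6, -2.4, -2.4]
opening: 0.0006
-0.16032832051258564 [ 0.62732621 -0.09635427  0.09261221] [ 1.57892996 -2.4229607  -2.39660977] 0.0006149945464818851
```

```bash
python3 -m creep '[[0,0,0,-0.0005,0,0,0],[0,0,0,-0.001,0,0,0]]'
python3 -m creep '[[0,0,0,-0.0005,0,0,0],[0,0,0,-0.001,0,0,0]]'
python3 -m creep '[[0,0,0,-0.0005,0,0,0]]'
```

```text
clock: 19.47
tool_pos: [0.6272, -0.0954, 0.0926]
orientation: [180.0, -0.0, -84.1]
force: [0.3, -2.3, -2.2]
opening: 0.0003
clock: 19.63
tool_pos: [0.6272, -0.0944, 0.0927]
orientation: [-180.0, -0.0, -84.1]
force: [0.4, -1.6, -1.8]
opening: 0.0002
clock: 19.72
tool_pos: [0.6271, -0.0938, 0.0927]
orientation: [-180.0, 0.0, -84.1]
force: [-0.1, -2.9, -2.7]
opening: 0.0003
```

```bash
python3 -m creep '[[0,0,0,-0.0005,0,0,0]]'
python3 -m creep '[[0,0,0,-0.0005,0,0,0]]'
```

```text
clock: 19.8
tool_pos: [0.6271, -0.0933, 0.0927]
orientation: [-180.0, 0.0, -84.1]
force: [-0.7, -2.1, -2.1]
opening: 0.0008
clock: 19.88
tool_pos: [0.627, -0.0928, 0.0927]
orientation: [-180.0, 0.0, -84.1]
force: [0.6, -2.7, -2.1]
opening: 0.0004
```

```bash
python3 -m creep '[[0,0,0,-0.0004,0,0,0]]'
```

```text
clock: 19.97
tool_pos: [0.627, -0.0925, 0.0927]
orientation: [-180.0, -0.0, -84.1]
force: [0.2, -5.6, -1.8]
opening: 0.0004
```

```bash
python3 -m creep '[[0,0,0,-0.0003,0,0,0]]'
```

```text
clock: 20.05
tool_pos: [0.627, -0.0925, 0.0927]
orientation: [-180.0, -0.0, -84.1]
force: [0.7, -7.1, -1.4]
opening: 0.0003
```

```bash
python3 -m creep '[[0,0,0,0.003,0,0,0],[0,0,0,0.015,0,0,0],[0,0,0,0.02,0,0,0],[0,0,0,0.02,0,-0.03,0],[0,0,0,0.02,0,-0.07,0],[0,0,0,0.02,0,-0.11,0],[0,0,0,0.02,0,-0.125,0],[0,0,0,0.02,0,-0.125,0]]'
python3 -m creep '[[0,0,0,-0.03,0,-0.01,0],[0,0,0,-0.07,0,-0.01,1],[0,0,0,-0.11,0,-0.01,1],[0,0,0,-0.14,0,-0.01,1],[0,0,0,-0.14,0,-0.01,1],[0,0,0,-0.14,0,-0.01,1],[0,0,0,-0.14,0,-0.01,1]]'
python3 - <<'E'
from h import *
print(ctrl.get_obs()["tool_pos"])
c,im=snap("wrist","pics/w15.png"); crop(im,230,60,410,260,3,"pics/w15c.png")
E
```

```text
clock: 20.72
tool_pos: [0.6314, -0.1128, 0.2237]
orientation: [-179.5, -0.0, -84.1]
force: [0.1, -0.0, 0.3]
opening: 0.0002
clock: 21.3
tool_pos: [0.6146, 0.0269, 0.2275]
orientation: [180.0, 0.0, -84.1]
force: [-0.0, 0.2, -0.9]
opening: 0.0347
[0.61460848 0.02692683 0.22751355]
```

View pics/w15.png

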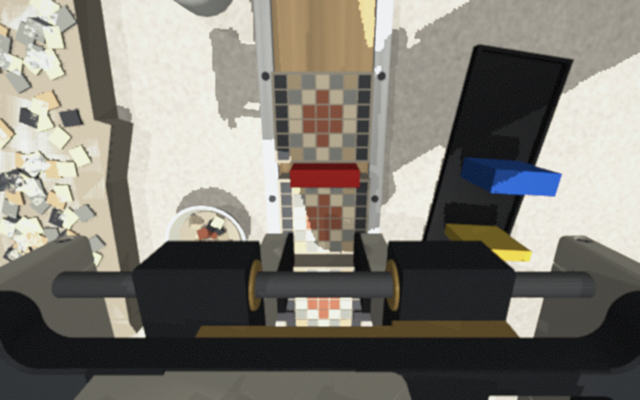

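View pics/w15c.png

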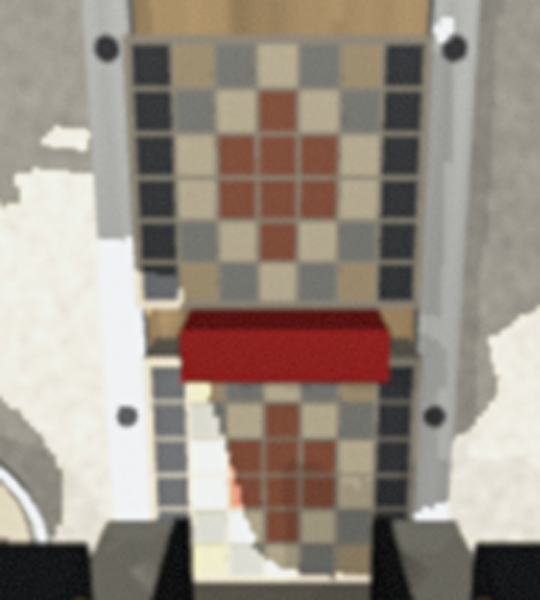

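```bash
python3 -m creep '[[0,0,0,-0.0175,0,0.03,1],[0,0,0,-0.0175,0,0.06,1],[0,0,0,-0.0175,0,0.072,1],[0,0,0,-0.0175,0,0.072,1],[0,0,0,-0.0175,0,0.072,1]]'
python3 - <<'E'
from h import *
print(ctrl.get_obs()["tool_pos"])
c,im=snap("wrist","pics/w16.png"); crop(im,240,90,400,250,4.9,"pics/w16c.png")
E
```

```text
clock: 21.77
tool_pos: [0.6129, 0.0433, 0.1552]
orientation: [179.9, -0.0, -84.2]
force: [0.3, -0.1, 0.5]
opening: 0.0722
[0.61285505 0.0432713  0.15522813]
```

View pics/w16c.png

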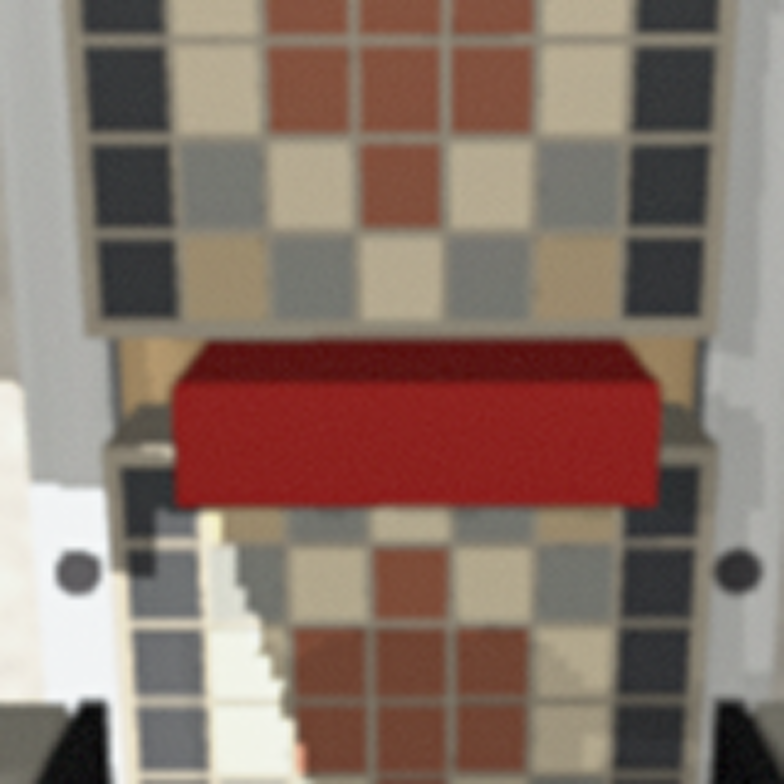

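Run:
```python
from h import *
c=cam("wrist"); u=np.array([-np.sin(np.radians(5.9)),np.cos(np.radians(5.9))])
f=lambda p:[(x/4.9+240,y/4.9+90) for x,y in p]
a=cast(c,f([(100,337),(710,337),(115,447),(715,447)]),.045)[:,:2]; print(a@u)
a=cast(c,f([(180,382),(652,382),(659,506),(176,506)]),.077)[:,:2]; print(a,a@u,a.mean(0))
delta([*a.mean(0),.122],-84.1)
```

```text
[-0.06420197 -0.06415441 -0.04798261 -0.04794238]
[[ 0.64557938  0.00212288]
 [ 0.58838894 -0.00375771]
 [ 0.58512599  0.01174485]
 [ 0.64520801  0.01792885]] [-0.06424911 -0.0642198  -0.04846395 -0.04848869] [0.61607558 0.00700972]
force [ 1.56 -0.24  0.25] wz -0.0010 d [0.0367 0.0012 0.0343]
```

```bash
python3 -m creep '[[0,0,0,0.02,0.001,0,1],[0,0,0,0.037,0.001,0,1],[0,0,0,0.037,0.001,0,1],[0,0,0,0.037,0.001,0,1]]'; python3 -m creep '[[0,0,0,0,0,0.02,1],[0,0,0,0,0,0.033,1],[0,0,0,0,0,0.033,1],[0,0,0,0,0,0.033,1]]'; python3 -m creep '[[0,0,0,0,0,0,0.55],[0,0,0,0,0,0,0.55],[0,0,0,0,0,0,0.55],[0,0,0,0,0,0,0.55],[0,0,0,0,0,0,0.55],[0,0,0,0,0,0,0.55],[0,0,0,0,0,0,0.55]]'
```

```text
clock: 22.15
tool_pos: [0.6165, 0.0067, 0.1573]
orientation: [-179.8, 0.0, -84.2]
force: [-1.0, -0.1, 0.2]
opening: 0.0876
clock: 22.48
tool_pos: [0.6158, 0.0079, 0.1231]
orientation: [180.0, -0.0, -84.1]
force: [0.4, 0.2, 0.3]
opening: 0.0875
clock: 23.07
tool_pos: [0.6158, 0.0077, 0.1232]
orientation: [-180.0, 0.0, -84.1]
force: [-0.3, 1.3, 3.7]
opening: 0.0599
```

```bash
python3 -m creep '[[0,0,0,0,0,-0.008,0.5],[0,0,0,0,0,-0.02,0.5],[0,0,0,0,0,-0.035,0.5],[0,0,0,0,0,-0.06,0.5],[0,0,0,0,0,-0.09,0.5],[0,0,0,0,0,-0.09,0.5],[0,0,0,0,0,-0.09,0.5]]'
python3 - <<'E'
from h import *
delta([.4317,-.0744,.213],-92.2)
snap("wrist","pics/w17.png"); im=snap("side","pics/d17.png")[1];crop(im,270,150,400,250,6,"pics/d17c.png")
E
```

```text
clock: 23.65
tool_pos: [0.6165, 0.0078, 0.2151]
orientation: [-179.8, 0.0, -84.1]
force: [-0.6, -0.6, -1.3]
opening: 0.0597
force [-0.57 -0.57 -1.32] wz 0.1415 d [0.0628 0.1923 0.0013]
```

View pics/w17.png

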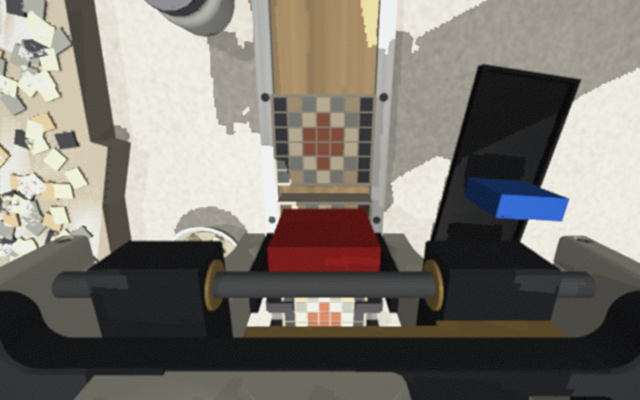

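```bash
python3 -m creep '[[0,0,0.1415,0.063,0.192,0,0.5],[0,0,0.1415,0.063,0.192,0,0.5],[0,0,0.1415,0.063,0.192,0,0.5],[0,0,0.1415,0.063,0.192,0,0.5],[0,0,0.1415,0.063,0.192,0,0.5],[0,0,0.1415,0.063,0.192,0,0.5],[0,0,0.1415,0.063,0.192,0,0.5],[0,0,0.1415,0.063,0.192,0,0.5],[0,0,0.1415,0.063,0.192,0,0.5]]'
python3 - <<'E'
from h import *
delta([.4317,-.0744,.15],-92.2)
E
```

```text
clock: 24.5
tool_pos: [0.4318, -0.0745, 0.2124]
orientation: [180.0, -0.0, -92.2]
force: [0.5, -0.2, -0.6]
opening: 0.0592
force [ 0.5  -0.22 -0.58] wz 0.0001 d [-0.0001  0.0001  0.0624]
```

```bash
python3 -m creep '[[0,0,0,0,0,0.035,0.5],[0,0,0,0,0,0.065,0.5],[0,0,0,0,0,0.085,0.5],[0,0,0,0,0,0.095,0.5],[0,0,0,0,0,0.099,0.5],[0,0,0,0,0,0.099,0.5],[0,0,0,0,0,0.099,0.5],[0,0,0,0,0,0.099,0.5]]'
python3 - <<'E'
from h import *
print(ctrl.get_obs()["tool_pos"],ctrl.get_obs()["force"])
im=snap("side","pics/d18.png")[1];crop(im,220,150,330,250,6,"pics/d18c.png")
E
```

```text
clock: 25.17
tool_pos: [0.4319, -0.0744, 0.1136]
orientation: [-180.0, -0.0, -92.2]
force: [0.2, -0.7, -0.8]
opening: 0.0602
[ 0.43186672 -0.07441898  0.11361883] [ 0.15206307 -0.65347087 -0.77152638]
```

View pics/d18c.png

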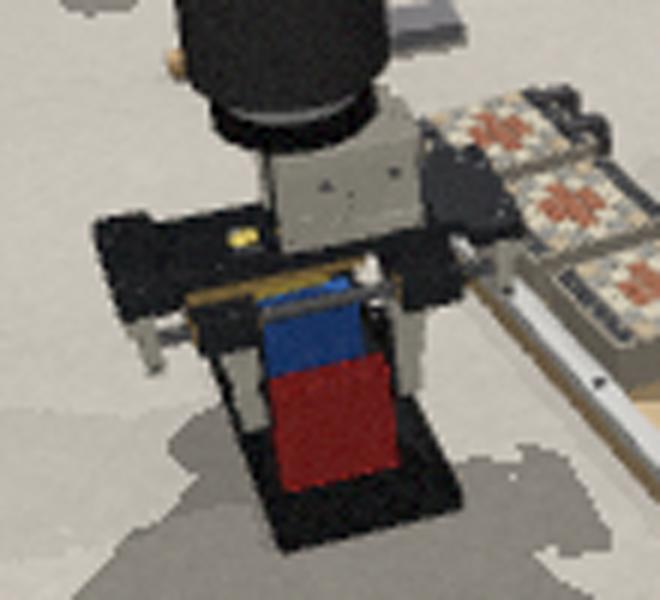

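The spacer is over its place in the tray, about 1–2 mm above the floor. I lower it and release.

```bash
python3 -m creep '[[0,0,0,0,0,0.001,0.5],[0,0,0,0,0,0.001,0.5],[0,0,0,0,0,0.001,0.5]]'; python3 -m creep '[[0,0,0,0,0,0,1],[0,0,0,0,0,0,1],[0,0,0,0,0,0,1],[0,0,0,0,0,0,1],[0,0,0,0,0,0,1]]'; python3 -m creep '[[0,0,0,0,0,-0.03,1],[0,0,0,0,0,-0.06,1],[0,0,0,0,0,-0.1,1],[0,0,0,0,0,-0.12,1],[0,0,0,0,0,-0.12,1]]'
python3 - <<'E'
from h import *
delta([.604,.135,.24],-84.1)
im=snap("wrist","pics/w19.png")[1]
im=snap("side","pics/d19.png")[1];crop(im,220,150,400,250,4,"pics/d19c.png")
E
```

```text
clock: 25.47
tool_pos: [0.4312, -0.0747, 0.1127]
orientation: [-180.0, 0.0, -92.2]
force: [-0.4, 0.4, -0.5]
opening: 0.0594
clock: 25.88
tool_pos: [0.4311, -0.0748, 0.1127]
orientation: [-180.0, 0.0, -92.2]
force: [-0.5, -0.6, -0.2]
opening: 0.0853
clock: 26.3
tool_pos: [0.4334, -0.0745, 0.2376]
orientation: [-179.5, 0.1, -92.2]
force: [1.5, -0.0, -0.3]
opening: 0.0874
force [ 1.49 -0.04 -0.29] wz -0.1406 d [-0.2158 -0.1626 -0.0007]
```

View pics/w19.png

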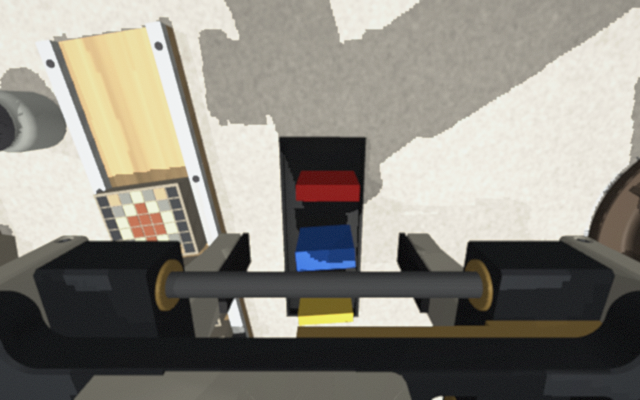

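View pics/d19c.png

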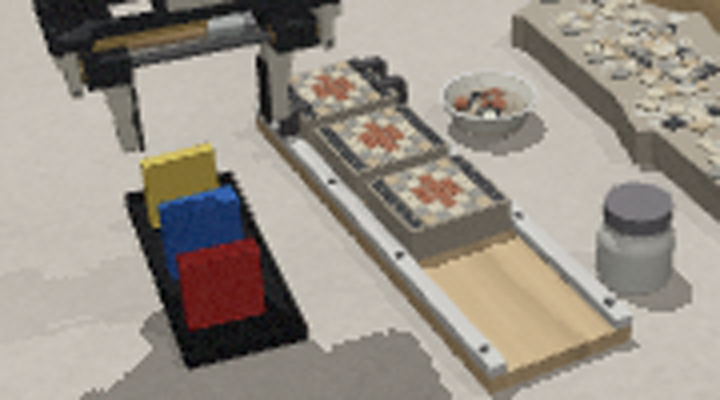

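```bash
python3 -m creep '[[0,0,-0.14,-0.216,-0.163,0,1],[0,0,-0.14,-0.216,-0.163,0,1],[0,0,-0.14,-0.216,-0.163,0,1],[0,0,-0.14,-0.216,-0.163,0,1],[0,0,-0.14,-0.216,-0.163,0,1],[0,0,-0.14,-0.216,-0.163,0,1],[0,0,-0.14,-0.216,-0.163,0,1],[0,0,-0.14,-0.216,-0.163,0,1],[0,0,-0.14,-0.216,-0.163,0,1],[0,0,-0.14,-0.216,-0.163,0,1]]'
python3 -m creep '[[0,0,0,-0.005,-0.001,0.03,1],[0,0,0,-0.005,-0.001,0.06,1],[0,0,0,-0.005,-0.001,0.083,1],[0,0,0,-0.005,-0.001,0.083,1],[0,0,0,-0.005,-0.001,0.083,1]]'
python3 - <<'E'
from h import *
print(ctrl.get_obs()["tool_pos"])
c,im=snap("wrist","pics/w20.png"); crop(im,240,90,400,250,4.9,"pics/w20c.png"); np.savez("c20.npz",K=c[0],R=c[1],t=c[2])
E
python3 -m creep '[[0,0,0,0.04,0,0,1],[0,0,0,0.08,0,0,1],[0,0,0,0.097,0,0,1],[0,0,0,0.097,0,0,1],[0,0,0,0.097,0,0,1]]'
python3 - <<'E'
from h import *
print(ctrl.get_obs()["tool_pos"])
c,im=snap("wrist","pics/w21.png"); crop(im,240,90,400,250,4.9,"pics/w21c.png"); np.savez("c21.npz",K=c[0],R=c[1],t=c[2])
E
```

```text
clock: 27.23
tool_pos: [0.6014, 0.1344, 0.2309]
orientation: [179.8, -0.1, -84.2]
force: [-0.8, -0.4, -0.3]
opening: 0.088
clock: 27.65
tool_pos: [0.6018, 0.1386, 0.1491]
orientation: [179.9, -0.1, -84.2]
force: [0.5, 0.1, 0.7]
opening: 0.0874
[0.60181674 0.13863439 0.14907712]
clock: 28.12
tool_pos: [0.6135, 0.0423, 0.152]
orientation: [-179.8, 0.0, -84.3]
force: [0.2, 0.7, 0.6]
opening: 0.0877
[0.61352364 0.04230572 0.15202994]
```

View pics/w20c.png

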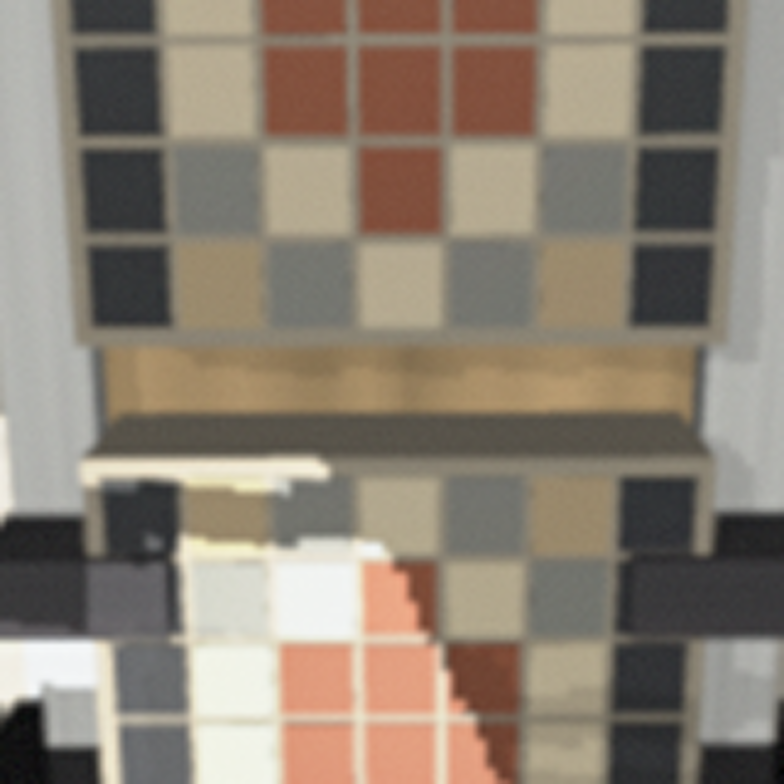

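View pics/w21c.png

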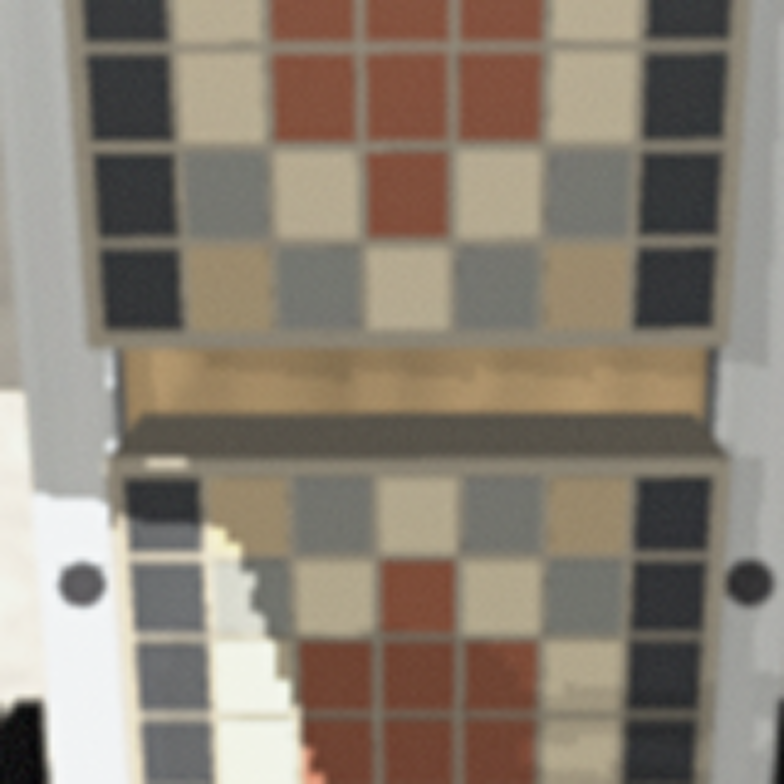

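Run:
```python
from h import *
u=np.array([-np.sin(np.radians(5.9)),np.cos(np.radians(5.9))])
f=lambda p:[(x/4.9+240,y/4.9+90) for x,y in p]
for n,q in (("c20.npz",(342,457)),("c21.npz",(344,458))):
    d=np.load(n); c=(d["K"],d["R"],d["t"])
    s=(cast(c,f([(400,q[0]),(400,q[1])]),.045)[:,:2])@u; print(s,s[1]-s[0])
```

```text
[0.03086807 0.0472697 ] 0.01640163538650733
[-0.06518495 -0.0486721 ] 0.01651284527090078
```

```bash
python3 -m creep '[[0,0,0,0,0,-0.04,1],[0,0,0,0,0,-0.08,1],[0,0,0,0,0,-0.08,1],[0,0,0,0,0,-0.08,1],[0,0,0,0,0,-0.08,1]]'
python3 -c "
from plant import ctrl
print(ctrl.get_obs()['clock']); print(ctrl.close_job())"
```

```text
clock: 28.58
tool_pos: [0.6126, 0.0444, 0.2308]
orientation: [-179.9, 0.0, -84.1]
force: [0.1, 1.0, -0.2]
opening: 0.0879
28.5833
the job is handed in; nothing more can be done
None
```

Both joints are set and the red spacer is back in its place in the tray. I handed the job in at 28.6 s of the 72 s allowed; no verdict was reported.

- **Joint 1:** I stood the spacer by the clipped-down panel and pushed panel_1 up to it. Panel_1 slid at about 7–8 N, then stopped dead as the push climbed to 29 N.
- **Joint 2:** I stepped the spacer on and pushed panel_2 up in steps of about 0.5 mm. I stopped when the push rose from about 2.5 N to 7.1 N without further motion. Panel_1 showed no movement beyond measuring error.

**Last checks:** With the spacer out, the wrist camera gave about 16.4 mm for joint 1 and 16.5 mm for joint 2. With the spacer still in, they had read 15.9 and 16.2 mm. The spacer was standing upright in the tray, and the yellow and blue blocks, jar and dish looked unmoved. I did not check the brush, hammer and spatula at the end.

**Disagreement:** An earlier view of joint 1 from higher up read 17.5 mm, and panel_1 seemed to travel less than I first estimated. The closer view showed the spacer touching both panels, so I put both down to measuring error.

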